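Stock the four-post stand and put its wire tier on

TASK

Stock the small four-post stand: set the lidded steel pan upright on the stand's base plate, in the middle between the four posts and with its long side along the stand's long side. Then take the wire tier from the sloping rack and lower it over the stand so that all four corner holes go down over the posts and it rests level on the four collars, above the pan. Set both down gently, without dropping or banging them, let go, and leave everything else on the worktop where it is.

Things in the scene. Friction and masses are not known exactly. Their poses are not given: they have to be found in the camera images.
- stand: Green four-post stand, fixed, on the left or right. Base plate 164 (x) x 210 (y) x 8 mm; origin: centre of its underside, z up. Posts 12 mm thick at x +-62, y +-85 mm, tips 142 mm above the worktop, last 8 mm tapered. Each has a collar 25 mm across, its top 110 mm above the worktop, on which the tier comes to rest.
- tier_center (a point): Loose green wire shelf tier, 154 (x) x 200 (y) mm, 0.25 to 0.55 kg. Corner blocks 16 mm thick with an 18 mm hole right through at x +-62, y +-85 mm. Point: its centre, 29 mm above its underside; z: its own normal (up when level). Same after half a turn. Starts on the sloping rack, tilted 25 degrees, x up the slope, low edge against the ledge.
- tier_handle (a point): Middle of the steel strap handle's bar above the tier's middle, 20 mm along the tier's z from its centre, 49 mm above its underside. Axes as the tier. Bar 12 mm thick (x), 90 mm long (y), 18 mm tall; a leg at each end, 74 mm free between the legs; 24 mm free below the bar.
- rack_face (a point): Fixed steel sloping rack, opposite the stand. Point: middle of its sloping face, 75 mm above the worktop; frame level, x towards the high side. The 168 x 220 mm face rises at 25 degrees towards +x. A ledge 12 mm high runs along the low edge, which is turned roughly to the robot.
- pan_center (a point): Loose steel pan with a fixed lid, 0.3 to 0.6 kg, upright on the worktop between rack and stand. Body 80 (x) x 120 (y) mm, lid 90 x 130 mm, lid top 64 mm above the underside, handle top 90 mm. Point: its centre, 45 mm above the underside; z up. Same after half a turn.
- pan_handle (a point): Middle of the bar of the pan's strap handle, 36 mm above the pan's centre, 81 mm above its underside. Axes as the pan. Bar 12 mm thick (x), 90 mm long (y), 18 mm tall; a leg at each end, 74 mm free between the legs; 8 mm free below the bar.
- jar: Bystander, to be left alone: small glass jar with a steel lid, 56 mm across, 100 mm tall. Origin: centre of its underside.
- can: Bystander, to be left alone: steel can, 76 mm across, 110 mm tall. Origin: centre of its underside.
- bowl: Bystander, to be left alone: open steel bowl, 130 mm across, 50 mm tall. Origin: centre of its underside.
- mug: Bystander, to be left alone: white mug, 80 mm across, 90 mm tall. Origin: centre of its underside.
- carton: Bystander, to be left alone: cardboard carton, 100 x 140 x 90 mm. Origin: centre of its underside.
- spoon: Bystander, to be left alone: steel spoon lying flat, 200 mm long. Origin: centre of its underside.
- spatula: Bystander, to be left alone: spatula with a black handle lying flat, 240 mm long. Origin: centre of its underside.
There are look-alikes about, which are no part of the job. What is shaped like the part that bears pan_center but pink is not meant.

How it is judged (in metres and radians):
On the way, in this order (a step that is already met when the one before it is completed fails the run):
1. the pan stands on the base plate, in the middle between the posts, and is let go, while the tier is not yet on (horizontal distance between pan_center and stand below 0.015 m and angle between the y axis of pan_center and the y axis of stand, either way round below 0.2 rad and angle between pan_center's own z axis and vertical below 0.05 rad and z of pan_center in the frame of stand between 0.048 and 0.058 m and contact force between the fingers and pan below 0.1 N and linear speed of pan below 0.02 m/s and horizontal distance between tier_center and stand above 0.15 m), for 0.2 s.
2. all four corner holes are over the posts and the tier is down on the collars (horizontal distance between pan_center and stand below 0.015 m and angle between the y axis of pan_center and the y axis of stand, either way round below 0.2 rad and angle between pan_center's own z axis and vertical below 0.05 rad and z of pan_center in the frame of stand between 0.048 and 0.058 m and horizontal distance between tier_center and stand below 0.008 m and angle between the y axis of tier_center and the y axis of stand, either way round below 0.08 rad and angle between tier_center's own z axis and vertical below 0.04 rad and z of tier_center in the frame of stand between 0.135 and 0.143 m), for 0.2 s.
At the end, for the whole second after the job is handed in: Pan upright on the base plate, within 15 mm of the stand's centre, long side within 0.2 rad of the stand's; tier level (0.04 rad) on the four collars (height within 4 mm), holes over the posts, centred within 8 mm, turned under 0.08 rad; both at rest (all of step 2 and linear speed of each of tier, pan below 0.02 m/s); the robot touches nothing.
It fails at once if the tier is rammed onto the stand (over 80 N) (contact force between tier and stand above 80 N).
It fails at once if the pan is rammed onto the stand (over 80 N) (contact force between pan and stand above 80 N).
It fails at once if the tier is dropped: out of the fingers it falls faster than 0.4 m/s (a drop of some 8 mm) (contact force between the fingers and tier below 0.05 N and linear speed of tier above 0.4 m/s).
It fails at once if the pan is dropped: out of the fingers it falls faster than 0.4 m/s (a drop of some 8 mm) (contact force between the fingers and pan below 0.05 N and linear speed of pan above 0.4 m/s).
It fails at once if something else on the worktop is moved more than 30 mm (distance of any of jar, can, bowl, mug, carton, spoon, spatula from where it was at the start of the episode above 0.03 m).
It also fails if it takes over 72 s, if anything falls off the work surface, if the arm or the gripper's body presses on something with over 40 N, if the wrist force passes 120 N, or if a joint passes its speed limit or range.

ROBOT

A 6-joint arm with a two-finger parallel gripper is mounted at the origin on the work surface. World frame = base frame: x ahead of the robot, y to its left, z up, the work surface at z = 0. Lengths are in mm, angles in degrees, forces in N, time in s.
With the tool pointing down it reaches from about 300 to 850 mm from the base axis. Payload 4.2 kg.
Tool frame: the origin (TCP) lies at the very end of the fingers, on their centre line; the grasp point (between the pads) lies 19 mm behind it; z points along the fingers, y is the direction in which the jaws open and shut (so a half turn about z gives the same grasp; the last joint's range is limited). The gripper opens to 91 mm and grips with 3 to 60 N. Pads are 32 mm wide; open, the fingers measure 118 mm over their backs; the gripper's body (76 mm by 178 mm) begins 60 mm behind the grasp point.
Start: joints at [67.036, 18.312, 89.639, -0, 72.044, -1.146], TCP at [213.71, 533.827, 213.976] pointing down, gripper open.
Joint ranges: [-177.97, 177.97], [-48.28, 115.42], [12.27, 149.76], [-77.06, 257.06], [2.81, 150.46], [-146.56, 146.56]. Speed limits (degrees/s): [147.25, 147.25, 180, 180, 180, 180].

INTERFACE

Orientations are given as [roll, pitch, yaw] about the fixed x, y, z axes, in that order (R = Rz(yaw) Ry(pitch) Rx(roll)).
In Python, from workcell import telemetry, grab_frame, job gives the robot as it stands.
- The arm moves only by the tool drive_tool, never from a script. Its argument "moves" is a list of rows, each an object of numbers: "claw": the closure, from -1 (fully open) to 1 (shut); "dx", "dy", "dz": the shift along the tool's x, y, z in units of 20 mm (1.0 is 20 mm); "yaw": the turn about the tool's z in units of 0.15 rad (1.0 is 0.15 rad). In form: [{"claw": .., "dx": .., "dy": .., "dz": .., "yaw": ..}, ...]. A call has 1 to 5 rows; each row shifts and turns the pose as measured when the row begins, along the tool's axes as they then stand; what a row does not reach is not made up. A row lasts 1/8 s, in which the tool goes at most 62.5 mm and 10.7 degrees, less where a joint would pass 70% of its speed; a pose out of reach is approached as far as the arm can. A call with a number of a shift or a turn outside -1 to 1 is refused whole. A call with a gripper value outside its range is refused whole. The fingers move at their own pace and stop on an object; "grip_force" is the grip in N (left out, the last holds). Time passes only in rows, so rows that do not move let the fingers close. It gives the time, the measured TCP pose, the force and the opening at its end, in the units of the state.
- telemetry.state(): the state, without advancing time (a new reading comes with each control period).
- grab_frame(name): name is "scene" or "top" or "wrist"; returns a dict with "color" (400x640x3 uint8, blue, green, red), "vertical_fov" (degrees; the focal length in pixels is half the picture's height over the tangent of half this angle, whatever the lens; pixels are square), "cx", "cy" (the principal point, pixels), "pose" (4x4, takes a point from camera to world coordinates). Camera axes: x right, y down, z forward; pixel columns grow to the right and rows downward; lengths in mm; the calibration is good to about 2 mm. A picture is of the moment at which its call begins. There is no depth.
- job.job_done(): hands the job in, once; it reports no verdict.
The state is a dict: "time_s": time; "qpos": joint angles; "qvel": joint speeds; "effort": joint torques, N m; "ee_pos": TCP position; "ee_rot": TCP orientation; "force": force on the tool from outside, world axes, zero at the start; "torque": the same for the moment, N m; "gripper_width": finger opening in mm.
Only numpy, scipy, OpenCV 4.12 (cv2) and the standard library are available. Lean on these libraries where they do the work, as an engineer would, in place of code of your own. Each camera call takes 0.05 s, during which the arm holds its last target.

## Working session

There is one attempt and no reset: what is moved stays moved. The work goes in short steps, Python scripts to look and compute and a tool call to move; the robot and the scene stay as the last step left them, time stands still between calls to the robot, and variables do not carry over. Pictures are saved under pics/ and viewed, and the job is handed in when it is done.

Besides the shell and the picture viewer there is one more tool, called after "Call:" by a JSON object that holds its "op" and its "data", one argument or row to a line. drive_tool: Moves the arm, as the interface text tells. Its arguments: {"type":"object","properties":{"moves":{"type":"array"},"grip_force":{"type":"number"}},"required":["moves"]}

```bash
ls; mkdir -p pics; python3 - <<'E'
from workcell import telemetry, grab_frame
import cv2
print(telemetry.state())
for n in ["scene","top","wrist"]:
    f=grab_frame(n); cv2.imwrite(f"pics/{n}0.png",f["color"]); print(n,f["vertical_fov"],f["cx"],f["cy"]); print(f["pose"].round(3) if hasattr(f["pose"],"round") else f["pose"])
E
```

```text
pics
{'time_s': 0.0, 'qpos': array([ 6.70351224e+01,  1.83522555e+01,  8.97060806e+01, -4.43038010e-04,
        7.20452745e+01, -1.14628152e+00]), 'qvel': array([-0.11858763,  0.04207275,  0.02387456,  0.01901776, -0.16684855,
       -0.11189099]), 'effort': array([-1.99938273e-03, -4.12460160e+01, -2.31972688e+01,  7.26432865e-02,
        4.58274130e-02, -1.33936551e-04]), 'ee_pos': array([213.51523306, 533.33715575, 213.1163446 ]), 'ee_rot': array([-1.79896402e+02, -1.65160268e-03,  1.58181539e+02]), 'force': array([-0.83919965,  0.8173119 , -0.41649034]), 'torque': array([ 0.01826865, -0.01362525,  0.00830515]), 'gripper_width': 90.89797391960958}
scene 43.33534908070401 320.9280369501953 201.27985087507233
[[-6.600000e-01  6.070000e-01 -4.420000e-01  1.269802e+03]
 [ 7.510000e-01  5.360000e-01 -3.860000e-01  7.012480e+02]
 [ 3.000000e-03 -5.870000e-01 -8.090000e-01  1.549995e+03]
 [ 0.000000e+00  0.000000e+00  0.000000e+00  1.000000e+00]]
top 51.05797190820293 317.297650813922 201.21948427055293
[[-1.100000e-02 -9.980000e-01  5.800000e-02  4.019340e+02]
 [-1.000000e+00  1.100000e-02 -5.000000e-03 -5.086000e+00]
 [ 4.000000e-03 -5.800000e-02 -9.980000e-01  1.495985e+03]
 [ 0.000000e+00  0.000000e+00  0.000000e+00  1.000000e+00]]
wrist 63.96741437366671 316.01842996300354 203.43418963291916
[[ 3.72000e-01  9.00000e-01  2.30000e-01  1.50408e+02]
 [ 9.28000e-01 -3.60000e-01 -9.30000e-02  5.59008e+02]
 [-2.00000e-03  2.48000e-01 -9.69000e-01  3.84024e+02]
 [ 0.00000e+00  0.00000e+00  0.00000e+00  1.00000e+00]]
```

View pics/scene0.png

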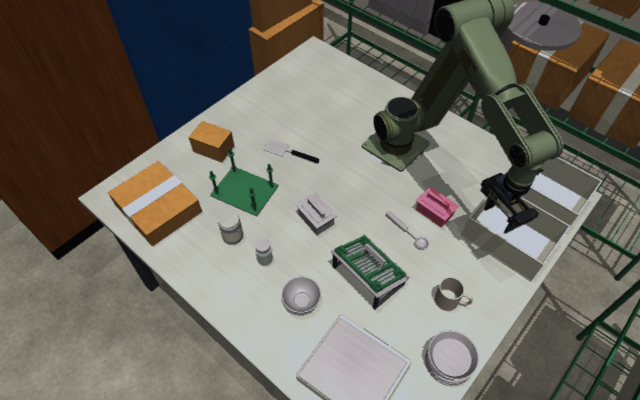

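View pics/top0.png

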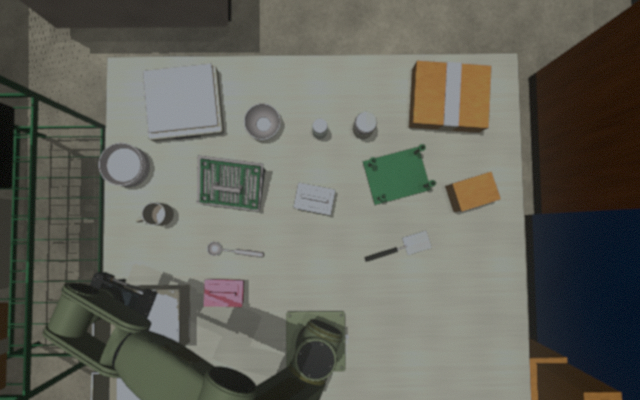

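View pics/wrist0.png

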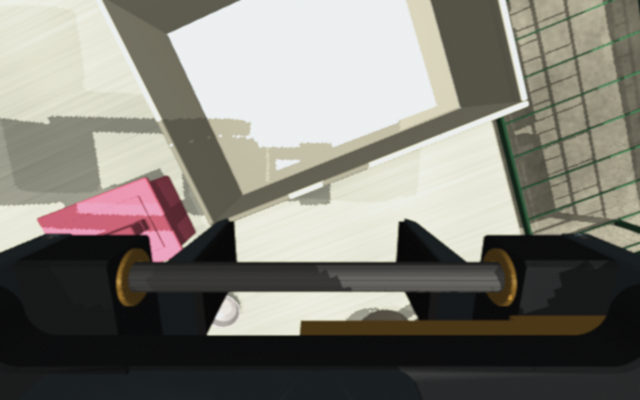

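```bash
python3 - <<'E'
import cv2
t=cv2.imread("pics/top0.png"); s=cv2.imread("pics/scene0.png")
cv2.imwrite("pics/c_top.png",cv2.resize(t[135:215,190:340],None,fx=5,fy=5,interpolation=cv2.INTER_CUBIC))
cv2.imwrite("pics/c_top2.png",cv2.resize(t[135:215,350:450],None,fx=7,fy=7,interpolation=cv2.INTER_CUBIC))
cv2.imwrite("pics/c_sc.png",cv2.resize(s[140:310,200:420],None,fx=3.5,fy=3.5,interpolation=cv2.INTER_CUBIC))
E
```

```text
(no output)
```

View pics/c_top.png

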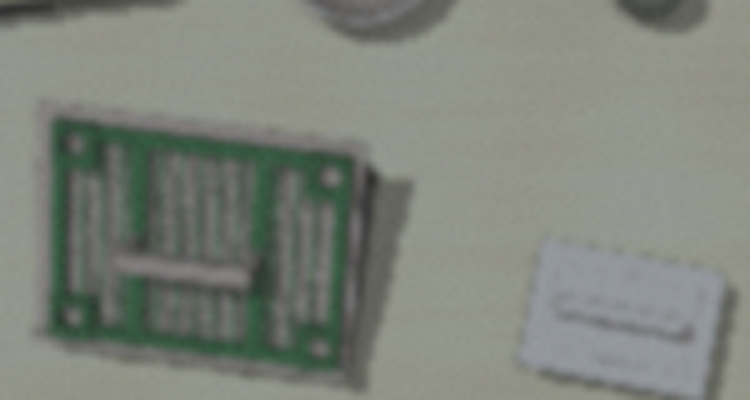

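View pics/c_top2.png

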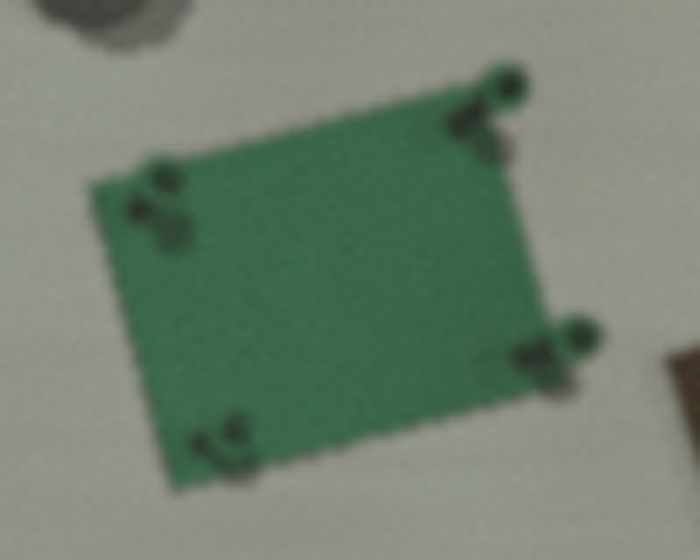

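View pics/c_sc.png

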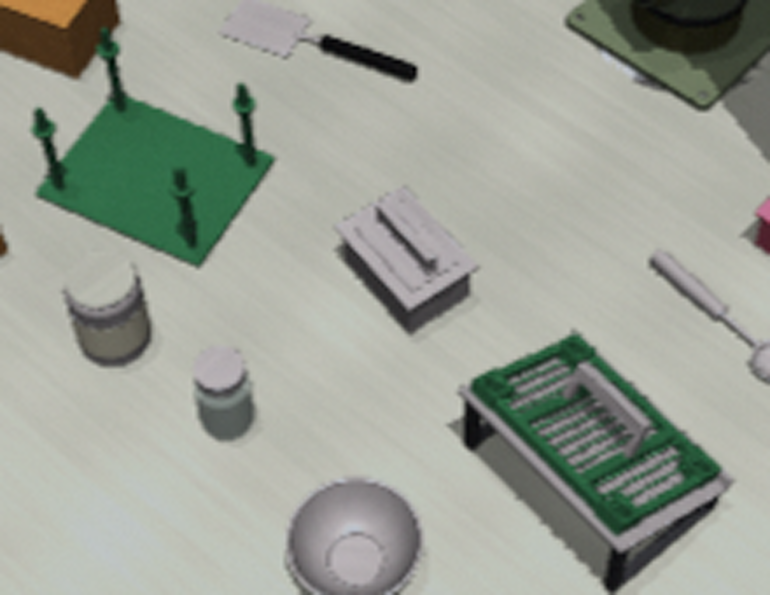

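```bash
cat > h.py <<'E'
import numpy as np, cv2
from workcell import telemetry, grab_frame
def f_of(fr): return fr["color"].shape[0]/2/np.tan(np.radians(fr["vertical_fov"])/2)
def cast(fr,uv,z):
    uv=np.atleast_2d(np.asarray(uv,float)); f=f_of(fr); P=np.asarray(fr["pose"])
    d=np.c_[(uv[:,0]-fr["cx"])/f,(uv[:,1]-fr["cy"])/f,np.ones(len(uv))]@P[:3,:3].T
    o=P[:3,3]; t=(z-o[2])/d[:,2]; return o+d*t[:,None]
def proj(fr,X):
    P=np.asarray(fr["pose"]); X=np.atleast_2d(X); c=(X-P[:3,3])@P[:3,:3]; f=f_of(fr)
    return np.c_[c[:,0]/c[:,2]*f+fr["cx"],c[:,1]/c[:,2]*f+fr["cy"]]
def comps(mask,amin=50):
    n,l,s,c=cv2.connectedComponentsWithStats(mask.astype(np.uint8))
    return [(i,s[i],c[i],l==i) for i in range(1,n) if s[i][4]>=amin]
def quad(m):
    c=max(cv2.findContours(m.astype(np.uint8),cv2.RETR_EXTERNAL,cv2.CHAIN_APPROX_NONE)[0],key=cv2.contourArea)
    return cv2.boxPoints(cv2.minAreaRect(c)),c
def rect_world(fr,c,z):
    w=cast(fr,c.reshape(-1,2),z)[:,:2]; r=cv2.minAreaRect(w.astype(np.float32)); b=cv2.boxPoints(r)
    e=[b[1]-b[0],b[2]-b[1]]; L=[np.linalg.norm(v) for v in e]; v=e[int(np.argmax(L))]
    return np.round(r[0],1),np.round(sorted(L),1),np.degrees(np.arctan2(v[1],v[0]))%180
E
python3 - <<'E'
from h import *
for n in ["top","scene"]:
    fr=grab_frame(n); im=fr["color"]; h=cv2.cvtColor(im,cv2.COLOR_BGR2HSV)
    g=cv2.inRange(h,(60,90,30),(90,255,255))
    for i,s,c,m in comps(g>0,300):
        print(n,"green",s,c.round(1)); q,ct=quad(m)
        for z in (8,75): print("  z",z,rect_world(fr,ct,z))
    # pan: flood from seed
    seed=proj(fr,[400,0,64])[0]; print("seed",seed)
    uv=(316,193) if n=="top" else (305,212)
    print(h[uv[1]-3:uv[1]+3:2,uv[0]-3:uv[0]+4:3].tolist(), h[225,330].tolist())
E
```

```text
top green [  8  96  28 301 900] [ 26.9 254.3]
  z 8 (array([ 351.3, 1034. ]), array([  67.9, 1054.1], dtype=float32), np.float32(179.81577))
  z 75 (array([353.5, 987.2]), array([  64.8, 1006.6], dtype=float32), np.float32(179.81575))
top green [  8 128  13 213 803] [ 12.9 227.5]
  z 8 (array([ 388.6, 1064.8]), array([ 26.3, 747.1], dtype=float32), np.float32(179.76076))
  z 75 (array([ 389.2, 1016.6]), array([ 25.1, 713.5], dtype=float32), np.float32(179.76076))
top green [ 364  147   68   57 2308] [396.3 175.4]
  z 8 (array([ 579.9, -299.6]), array([157. , 212.1], dtype=float32), np.float32(104.02948))
  z 75 (array([ 571.8, -286.4]), array([149.9, 202.5], dtype=float32), np.float32(104.02947))
seed [314.16766938 226.00348611]
[[[102, 16, 155], [105, 14, 148], [107, 15, 156]], [[105, 13, 156], [108, 16, 156], [107, 15, 156]], [[107, 15, 154], [110, 15, 156], [102, 16, 155]]] [30, 18, 145]
scene green [ 328    0  113   74 1197] [381.7  33.4]
  z 8 (array([-501.3, -518.4]), array([366.1, 725.6], dtype=float32), np.float32(90.54243))
  z 75 (array([-424.3, -465.4]), array([350.1, 694.
[... 1165 characters left out ...]
4, 221.3], dtype=float32), np.float32(81.774055))
scene green [551 285  89 115 540] [594.2 337. ]
  z 8 (array([248.1, 975.6]), array([ 79.8, 543.9], dtype=float32), np.float32(173.64))
  z 75 (array([292.5, 963.6]), array([ 76.4, 520.3], dtype=float32), np.float32(173.64))
scene green [586 302  54  98 543] [615.4 354.9]
  z 8 (array([ 245.3, 1048.9]), array([ 81.8, 411.1], dtype=float32), np.float32(179.18573))
  z 75 (array([ 289.8, 1033.8]), array([ 78.3, 393.3], dtype=float32), np.float32(179.18575))
seed [332.86370063 192.94965081]
[[[165, 9, 180], [163, 11, 165], [162, 7, 178]], [[150, 6, 174], [168, 7, 178], [160, 9, 171]], [[135, 10, 53], [162, 7, 177], [170, 10, 159]]] [170, 11, 67]
```

```bash
python3 - <<'E'
from h import *
fr=grab_frame("top"); im=cv2.GaussianBlur(fr["color"],(3,3),0).astype(int)
m=((im[:,:,0]-im[:,:,2])>3); m[:, :285]=0; m[:,345:]=0; m[:170]=0; m[225:]=0
for i,s,c,mm in comps(m,200):
    q,ct=quad(mm); print(s,c,rect_world(fr,ct,64))
def P(u,v,z,ox=350,oy=135,k=7): return cast(fr,[(ox+(u+.5)/k-.5,oy+(v+.5)/k-.5)],z)[0].round(1)
for a in [(92,185,8),(172,490,8),(165,178,142),(510,85,142),(583,336,142),(235,432,142)]: print(a,P(*a))
# tier holes in c_top (190,135,5). 
R=[(77,145),(331,177),(72,316),(318,346)]
for z in (90,93,61,64): print(z,[P(u,v,z,190,135,5).tolist() for u,v in R])
print("handle", [P(u,v,125,190,135,5) for u,v in [(115,262),(255,278)]])
print("panhandle",[P(u,v,90,190,135,5) for u,v in [(557,303),(690,330)]])
E
```

```text
[294 183  41  32 930] [313.93225806 198.4655914 ] (array([ 4.941e+02, -4.000e-01]), array([ 86.9, 127. ], dtype=float32), np.float32(78.05277))
(92, 185, 8) [ 630.4 -176.     8. ]
(172, 490, 8) [ 473.8 -214.1    8. ]
(165, 178, 142) [ 612.8 -194.7  142. ]
(510, 85, 142) [ 654.8 -356.6  142. ]
(583, 336, 142) [ 536.9 -387.5  142. ]
(235, 432, 142) [ 493.9 -224.9  142. ]
90 [[614.4, 366.4, 90.0], [590.9, 195.0, 90.0], [498.6, 369.2, 90.0], [476.7, 204.0, 90.0]]
93 [[613.9, 365.6, 93.0], [590.5, 194.5, 93.0], [498.4, 368.4, 93.0], [476.5, 203.5, 93.0]]
61 [[618.7, 374.0, 61.0], [594.8, 199.1, 61.0], [500.6, 376.9, 61.0], [478.2, 208.3, 61.0]]
64 [[618.3, 373.2, 64.0], [594.4, 198.7, 64.0], [500.4, 376.1, 64.0], [478.1, 207.8, 64.0]]
handle [array([531.5, 331.8, 125. ]), array([520., 240., 125.])]
panhandle [array([504. ,  43.1,  90. ]), array([484.8, -46.2,  90. ])]
```

Call:
{"op": "drive_tool", "data": {
  "moves": [
    {"claw": -1,"dx": 0,"dy": 0,"dz": -0.5,"yaw": 1},
    {"claw": -1,"dx": 0,"dy": 0,"dz": 0,"yaw": 1},
    {"claw": -1,"dx": 0,"dy": 0,"dz": 0,"yaw": 1},
    {"claw": -1,"dx": 0,"dy": 0,"dz": 0,"yaw": 1},
    {"claw": -1,"dx": 0,"dy": 0,"dz": 0,"yaw": 1}
  ],
  "grip_force": 20
}}

```text
time_s: 0.92
ee_pos: [213.5, 533.3, 223.5]
ee_rot: [-179.9, 0.1, 113.8]
force: [0.2, 0.2, 1.1]
gripper_width: 91.3
```

Call:
{"op": "drive_tool", "data": {
  "moves": [
    {"claw": -1,"dx": 0,"dy": 0,"dz": 0,"yaw": 1},
    {"claw": -1,"dx": 0,"dy": 0,"dz": 0,"yaw": 1},
    {"claw": -1,"dx": 0,"dy": 0,"dz": 0,"yaw": 1},
    {"claw": -1,"dx": 0,"dy": 0,"dz": 0,"yaw": 1},
    {"claw": -1,"dx": 0,"dy": 0,"dz": 0,"yaw": 0.4}
  ]
}}

```text
time_s: 1.55
ee_pos: [213.3, 533.0, 223.0]
ee_rot: [-180.0, 0.2, 74.7]
force: [-0.3, -0.3, 0.3]
gripper_width: 91.4
```

```bash
cat > go.py <<'E'
import sys,numpy as np
from workcell import telemetry
s=telemetry.state(); x,y,z,yaw=[float(a) for a in sys.argv[1:5]]
p=s["ee_pos"]; r=s["ee_rot"]; c=np.radians(r[2]); d=np.array([x,y,z])-p
dy=((r[2]-yaw+180)%360-180)
if len(sys.argv)>5 and abs(dy)>90: dy-=180*np.sign(dy)
print("t",round(s["time_s"],2),"p",p.round(1),"rot",r.round(1),"F",s["force"].round(1),"w",round(s["gripper_width"],1),"q6",s["qpos"][5].round(1))
print("units dx %.2f dy %.2f dz %.2f yaw %.2f"%((d[0]*np.cos(c)+d[1]*np.sin(c))/20,(d[0]*np.sin(c)-d[1]*np.cos(c))/20,-d[2]/20,np.radians(dy)/.15))
E
python3 go.py 494 -1 200 78
```

```text
t 1.55 p [213.3 533.  223. ] rot [-180.     0.2   74.7] F [-0.3 -0.3  0.3] w 91.4 q6 82.4
units dx -22.04 dy 20.60 dz 1.15 yaw -0.39
```

Call:
{"op": "drive_tool", "data": {
  "moves": [
    {"claw": -1,"dx": -1,"dy": 0.94,"dz": 0,"yaw": -0.4},
    {"claw": -1,"dx": -1,"dy": 0.94,"dz": 0,"yaw": 0},
    {"claw": -1,"dx": -1,"dy": 0.94,"dz": 0,"yaw": 0},
    {"claw": -1,"dx": -1,"dy": 0.94,"dz": 0,"yaw": 0},
    {"claw": -1,"dx": -1,"dy": 0.94,"dz": 0,"yaw": 0}
  ]
}}

```text
time_s: 2.17
ee_pos: [284.4, 413.0, 222.5]
ee_rot: [-180.0, 0.2, 78.4]
force: [0.7, -0.4, 1.5]
gripper_width: 91.1
```

Call:
{"op": "drive_tool", "data": {
  "moves": [
    {"claw": -1,"dx": -1,"dy": 0.94,"dz": 0,"yaw": 0},
    {"claw": -1,"dx": -1,"dy": 0.94,"dz": 0,"yaw": 0},
    {"claw": -1,"dx": -1,"dy": 0.94,"dz": 0,"yaw": 0},
    {"claw": -1,"dx": -1,"dy": 0.94,"dz": 0,"yaw": 0},
    {"claw": -1,"dx": -1,"dy": 0.94,"dz": 0,"yaw": 0}
  ]
}}

```text
time_s: 2.8
ee_pos: [358.3, 291.9, 222.9]
ee_rot: [-180.0, 0.2, 78.4]
force: [-0.5, 0.5, 0.4]
gripper_width: 91.1
```

Call:
{"op": "drive_tool", "data": {
  "moves": [
    {"claw": -1,"dx": -1,"dy": 0.94,"dz": 0,"yaw": 0},
    {"claw": -1,"dx": -1,"dy": 0.94,"dz": 0,"yaw": 0},
    {"claw": -1,"dx": -1,"dy": 0.94,"dz": 0,"yaw": 0},
    {"claw": -1,"dx": -1,"dy": 0.94,"dz": 0,"yaw": 0},
    {"claw": -1,"dx": -1,"dy": 0.94,"dz": 0,"yaw": 0}
  ]
}}

```text
time_s: 3.42
ee_pos: [432.2, 170.9, 223.5]
ee_rot: [180.0, 0.1, 78.4]
force: [1.3, 0.4, -0.5]
gripper_width: 91.2
```

```bash
python3 go.py 494 -1 200 78
```

```text
t 3.42 p [432.2 170.9 223.5] rot [1.80e+02 1.00e-01 7.84e+01] F [ 1.3  0.4 -0.5] w 91.2 q6 31.9
units dx -7.80 dy 4.75 dz 1.17 yaw 0.05
```

Call:
{"op": "drive_tool", "data": {
  "moves": [
    {"claw": -1,"dx": -1,"dy": 0.5,"dz": 0,"yaw": 0},
    {"claw": -1,"dx": -1,"dy": 0.5,"dz": 0,"yaw": 0},
    {"claw": -1,"dx": -1,"dy": 0.5,"dz": 0,"yaw": 0},
    {"claw": -1,"dx": -1,"dy": 0.5,"dz": 0,"yaw": 0},
    {"claw": -1,"dx": -1,"dy": 0.5,"dz": 0,"yaw": 0}
  ]
}}

```text
time_s: 4.05
ee_pos: [462.3, 58.8, 223.8]
ee_rot: [179.9, 0.1, 78.4]
force: [-0.1, 0.2, 0.6]
gripper_width: 91.2
```

Call:
{"op": "drive_tool", "data": {
  "moves": [
    {"claw": -1,"dx": -1,"dy": 0.45,"dz": 0,"yaw": 0},
    {"claw": -1,"dx": -1,"dy": 0.45,"dz": 0,"yaw": 0},
    {"claw": -1,"dx": -1,"dy": 0.45,"dz": 0,"yaw": 0},
    {"claw": -1,"dx": -1,"dy": 0.45,"dz": 0,"yaw": 0},
    {"claw": -1,"dx": -1,"dy": 0.45,"dz": 0,"yaw": 0}
  ]
}}

```text
time_s: 4.68
ee_pos: [486.6, -51.9, 224.1]
ee_rot: [179.9, 0.1, 78.4]
force: [-0.0, -0.3, 0.2]
gripper_width: 91.2
```

```bash
python3 go.py 494 -1 200 78;  python3 - <<'E'
from h import *
f=grab_frame("wrist"); cv2.imwrite("pics/w1.png",f["color"]); import pickle; pickle.dump(f,open("w1.pkl","wb"))
E
```

```text
t 4.67 p [486.6 -51.9 224.1] rot [1.799e+02 1.000e-01 7.840e+01] F [-0.  -0.3  0.2] w 91.2 q6 4.3
units dx 2.57 dy -0.15 dz 1.21 yaw 0.04
```

View pics/w1.png

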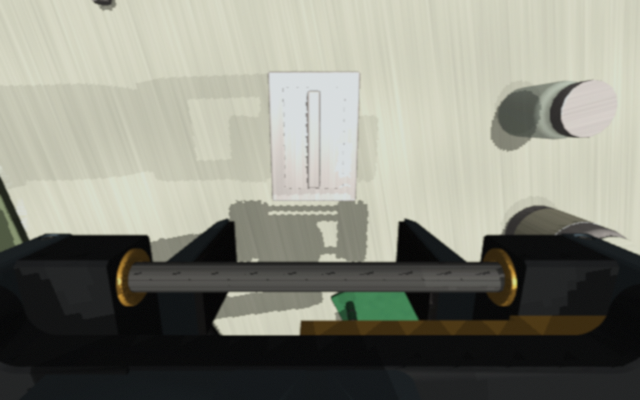

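```bash
python3 - <<'E'
from h import *
import pickle
fr=pickle.load(open("w1.pkl","rb"));im=fr["color"]
w=cast(fr,[(268,72),(360,72),(357,200),(273,200)],64); print(w.round(1), w.mean(0).round(1),np.linalg.norm(np.diff(w,axis=0),axis=1).round(1))
h=cast(fr,[(314.5,91),(314,187.5)],90);print(h.round(1),h.mean(0),np.linalg.norm(h[0]-h[1]))
d=(w[0]+w[1]-w[2]-w[3]);print(np.degrees(np.arctan2(d[1],d[0])))
cv2.imwrite("pics/c_w1.png",cv2.resize(im[60:210,255:375],None,fx=4,fy=4,interpolation=cv2.INTER_CUBIC))
# actual camera pose vs tool
E
```

```text
[[466.1  70.   64. ]
 [553.   52.1  64. ]
 [528.5 -72.7  64. ]
 [441.  -54.7  64. ]] [497.1  -1.3  64. ] [ 88.7 127.2  89.4]
[[506.1  41.8  90. ]
 [487.7 -45.   90. ]] [496.92041171  -1.57608027  90.        ] 88.69189500377003
78.76631646193849
```

View pics/c_w1.png

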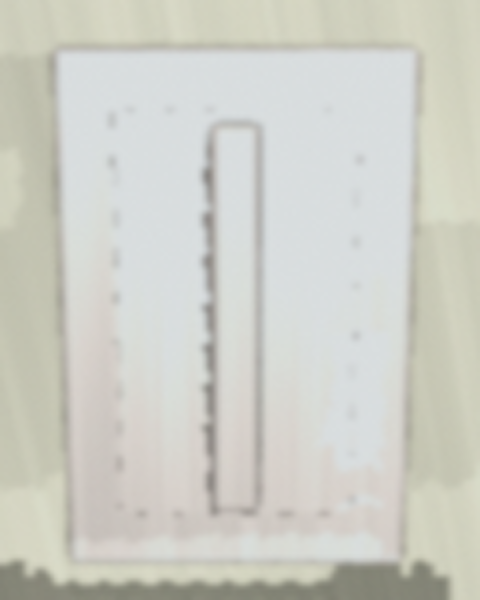

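```bash
python3 go.py 496.8 -1.5 69 78.7
```

```text
t 4.72 p [487.3 -54.2 224.1] rot [179.9   0.2  78.3] F [ 0.1 -1.9 -0.1] w 91.2 q6 4.3
units dx 2.68 dy -0.07 dz 7.76 yaw -0.05
```

Call:
{"op": "drive_tool", "data": {
  "moves": [
    {"claw": -1,"dx": 1,"dy": 0,"dz": 0.5,"yaw": 0},
    {"claw": -1,"dx": 1,"dy": 0,"dz": 1,"yaw": 0},
    {"claw": -1,"dx": 0.7,"dy": 0,"dz": 1,"yaw": 0},
    {"claw": -1,"dx": 0,"dy": 0,"dz": 1,"yaw": 0},
    {"claw": -1,"dx": 0,"dy": 0,"dz": 1,"yaw": 0}
  ]
}}

```text
time_s: 5.35
ee_pos: [500.3, -0.1, 133.2]
ee_rot: [179.6, 0.1, 78.1]
force: [-0.0, -0.1, 0.3]
gripper_width: 90.9
```

```bash
python3 go.py 496.8 -1.5 69 78.7
```

```text
t 5.35 p [ 5.003e+02 -1.000e-01  1.332e+02] rot [1.796e+02 1.000e-01 7.810e+01] F [-0.  -0.1  0.3] w 90.9 q6 10.8
units dx -0.10 dy -0.16 dz 3.21 yaw -0.07
```

Call:
{"op": "drive_tool", "data": {
  "moves": [
    {"claw": -1,"dx": -0.1,"dy": -0.15,"dz": 1,"yaw": -0.07},
    {"claw": -1,"dx": 0,"dy": 0,"dz": 1,"yaw": 0},
    {"claw": -1,"dx": 0,"dy": 0,"dz": 0.7,"yaw": 0},
    {"claw": -1,"dx": 0,"dy": 0,"dz": 0.3,"yaw": 0}
  ]
}}

```text
time_s: 5.85
ee_pos: [496.5, -0.5, 70.5]
ee_rot: [179.7, 0.1, 78.8]
force: [0.1, 0.1, 0.5]
gripper_width: 91.2
```

```bash
python3 go.py 496.8 -1.5 69 78.7
```

```text
t 5.85 p [496.5  -0.5  70.5] rot [1.797e+02 1.000e-01 7.880e+01] F [0.1 0.1 0.5] w 91.2 q6 10.1
units dx -0.05 dy 0.02 dz 0.07 yaw 0.01
```

Call:
{"op": "drive_tool", "data": {
  "moves": [
    {"claw": 1,"dx": 0,"dy": 0,"dz": 0.08,"yaw": 0},
    {"claw": 1,"dx": 0,"dy": 0,"dz": 0,"yaw": 0},
    {"claw": 1,"dx": 0,"dy": 0,"dz": 0,"yaw": 0},
    {"claw": 1,"dx": 0,"dy": 0,"dz": 0,"yaw": 0},
    {"claw": 1,"dx": 0,"dy": 0,"dz": 0,"yaw": 0}
  ],
  "grip_force": 40
}}

```text
time_s: 6.48
ee_pos: [497.9, -0.5, 70.4]
ee_rot: [179.5, 0.1, 78.8]
force: [0.5, 0.9, -0.4]
gripper_width: 44.3
```

```bash
python3 go.py 496.8 -1.5 69 78.7
```

```text
t 6.47 p [497.9  -0.5  70.4] rot [1.795e+02 1.000e-01 7.880e+01] F [ 0.5  0.9 -0.4] w 44.3 q6 10.1
units dx -0.06 dy -0.05 dz 0.07 yaw 0.01
```

Call:
{"op": "drive_tool", "data": {
  "moves": [
    {"claw": 1,"dx": 0,"dy": 0,"dz": 0,"yaw": 0},
    {"claw": 1,"dx": 0,"dy": 0,"dz": 0,"yaw": 0},
    {"claw": 1,"dx": 0,"dy": 0,"dz": 0,"yaw": 0},
    {"claw": 1,"dx": 0,"dy": 0,"dz": 0,"yaw": 0},
    {"claw": 1,"dx": 0,"dy": 0,"dz": 0,"yaw": 0}
  ]
}}

```text
time_s: 7.1
ee_pos: [496.6, -0.4, 69.7]
ee_rot: [179.6, 0.1, 78.8]
force: [1.7, 0.2, -2.1]
gripper_width: 11.8
```

Call:
{"op": "drive_tool", "data": {
  "moves": [
    {"claw": 1,"dx": 0,"dy": 0,"dz": -0.3,"yaw": 0},
    {"claw": 1,"dx": 0,"dy": 0,"dz": -0.7,"yaw": 0},
    {"claw": 1,"dx": 0,"dy": 0,"dz": -1,"yaw": 0},
    {"claw": 1,"dx": 0,"dy": 0,"dz": -1,"yaw": 0},
    {"claw": 1,"dx": 0,"dy": 0,"dz": -1,"yaw": 0}
  ]
}}

```text
time_s: 7.72
ee_pos: [495.4, -0.1, 153.3]
ee_rot: [179.7, 0.1, 78.8]
force: [0.2, -0.3, -3.7]
gripper_width: 11.9
```

Call:
{"op": "drive_tool", "data": {
  "moves": [
    {"claw": 1,"dx": 0,"dy": 0,"dz": -1,"yaw": 0},
    {"claw": 1,"dx": 0,"dy": 0,"dz": -1,"yaw": -1},
    {"claw": 1,"dx": 0,"dy": 0,"dz": -1,"yaw": -1},
    {"claw": 1,"dx": 0,"dy": 0,"dz": -1,"yaw": -1},
    {"claw": 1,"dx": 0,"dy": 0,"dz": -1,"yaw": 0}
  ]
}}

```text
time_s: 8.35
ee_pos: [494.3, 0.2, 262.0]
ee_rot: [179.5, 0.3, 105.4]
force: [0.5, -1.3, -3.1]
gripper_width: 11.8
```

```bash
python3 go.py 608 -415 260 104.6;  python3 - <<'E'
from h import *
f=grab_frame("wrist"); cv2.imwrite("pics/w2.png",f["color"])
E
```

```text
t 8.35 p [4.943e+02 2.000e-01 2.620e+02] rot [179.5   0.3 105.4] F [ 0.5 -1.3 -3.1] w 11.8 q6 -16.6
units dx -21.53 dy -0.04 dz 0.10 yaw 0.10
```

View pics/w2.png

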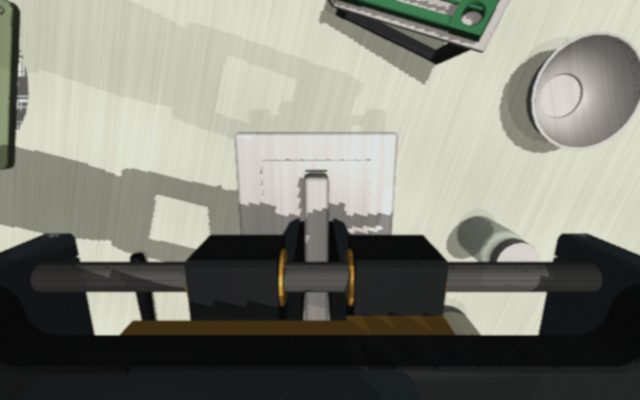

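Call:
{"op": "drive_tool", "data": {
  "moves": [
    {"claw": 1,"dx": -0.5,"dy": 0,"dz": 0,"yaw": 0.1},
    {"claw": 1,"dx": -1,"dy": 0,"dz": 0,"yaw": 0},
    {"claw": 1,"dx": -1,"dy": 0,"dz": 0,"yaw": 0},
    {"claw": 1,"dx": -1,"dy": 0,"dz": 0,"yaw": 0},
    {"claw": 1,"dx": -1,"dy": 0,"dz": 0,"yaw": 0}
  ]
}}

```text
time_s: 9.02
ee_pos: [517.3, -90.7, 264.1]
ee_rot: [179.4, 0.4, 104.5]
force: [0.0, 0.8, -3.7]
gripper_width: 11.8
```

Call:
{"op": "drive_tool", "data": {
  "moves": [
    {"claw": 1,"dx": -1,"dy": 0,"dz": 0,"yaw": 0},
    {"claw": 1,"dx": -1,"dy": 0,"dz": 0,"yaw": 0},
    {"claw": 1,"dx": -1,"dy": 0,"dz": 0,"yaw": 0},
    {"claw": 1,"dx": -1,"dy": 0,"dz": 0,"yaw": 0},
    {"claw": 1,"dx": -1,"dy": 0,"dz": 0,"yaw": 0}
  ]
}}

```text
time_s: 9.65
ee_pos: [543.5, -194.6, 263.8]
ee_rot: [179.4, 0.4, 104.4]
force: [-0.3, -0.3, -2.5]
gripper_width: 11.7
```

Call:
{"op": "drive_tool", "data": {
  "moves": [
    {"claw": 1,"dx": -1,"dy": 0,"dz": 0,"yaw": 0},
    {"claw": 1,"dx": -1,"dy": 0,"dz": 0,"yaw": 0},
    {"claw": 1,"dx": -1,"dy": 0,"dz": 0,"yaw": 0},
    {"claw": 1,"dx": -1,"dy": 0,"dz": 0,"yaw": 0},
    {"claw": 1,"dx": -1,"dy": 0,"dz": 0,"yaw": 0}
  ]
}}

```text
time_s: 10.28
ee_pos: [570.2, -298.4, 264.3]
ee_rot: [179.4, 0.4, 104.4]
force: [0.5, 0.2, -2.8]
gripper_width: 11.8
```

Call:
{"op": "drive_tool", "data": {
  "moves": [
    {"claw": 1,"dx": -1,"dy": 0,"dz": 0,"yaw": 0},
    {"claw": 1,"dx": -1,"dy": 0,"dz": 0,"yaw": 0},
    {"claw": 1,"dx": -1,"dy": 0,"dz": 0,"yaw": 0},
    {"claw": 1,"dx": -1,"dy": 0,"dz": 0,"yaw": 0},
    {"claw": 1,"dx": -0.6,"dy": 0,"dz": 0,"yaw": 0}
  ]
}}

```text
time_s: 10.9
ee_pos: [594.6, -394.6, 263.8]
ee_rot: [179.5, 0.3, 104.4]
force: [-0.9, -0.1, -3.1]
gripper_width: 11.7
```

Call:
{"op": "drive_tool", "data": {
  "moves": [
    {"claw": 1,"dx": 0,"dy": 0,"dz": 0,"yaw": 0},
    {"claw": 1,"dx": 0,"dy": 0,"dz": 0,"yaw": 0}
  ]
}}

```text
time_s: 11.15
ee_pos: [594.5, -395.0, 263.1]
ee_rot: [179.5, 0.2, 104.4]
force: [0.1, -0.7, -3.9]
gripper_width: 11.5
```

```bash
python3 go.py 608 -415 260 104.6;  python3 - <<'E'
from h import *
f=grab_frame("wrist"); cv2.imwrite("pics/w3.png",f["color"]); import pickle; pickle.dump(f,open("w3.pkl","wb"))
E
```

```text
t 11.15 p [ 594.5 -395.   263.1] rot [179.5   0.2 104.4] F [ 0.1 -0.7 -3.9] w 11.5 q6 -49.0
units dx -1.14 dy 0.41 dz 0.15 yaw -0.03
```

View pics/w3.png

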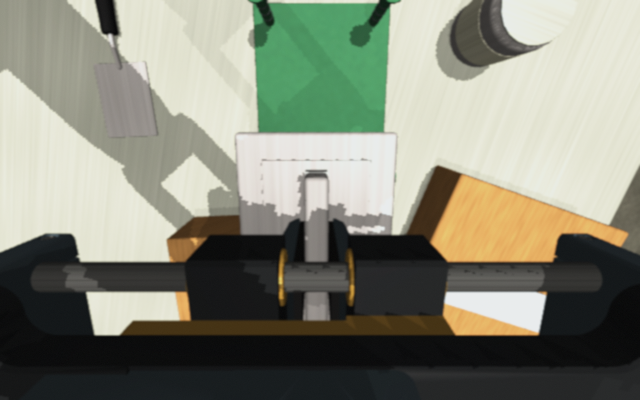

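Call:
{"op": "drive_tool", "data": {
  "moves": [
    {"claw": 1,"dx": 0.6,"dy": 0,"dz": 0,"yaw": 0},
    {"claw": 1,"dx": 1,"dy": 0,"dz": 0,"yaw": 0},
    {"claw": 1,"dx": 0.9,"dy": 0,"dz": 0,"yaw": 0},
    {"claw": 1,"dx": 0,"dy": 0,"dz": 0,"yaw": 0},
    {"claw": 1,"dx": 0,"dy": 0,"dz": 0,"yaw": 0}
  ]
}}

```text
time_s: 11.82
ee_pos: [580.9, -340.4, 264.5]
ee_rot: [179.4, 0.2, 104.6]
force: [-0.6, 0.5, -2.5]
gripper_width: 11.8
```

```bash
python3 go.py 608 -415 260 104.6;  python3 - <<'E'
from h import *
f=grab_frame("wrist"); cv2.imwrite("pics/w4.png",f["color"]); import pickle; pickle.dump(f,open("w4.pkl","wb"))
cv2.imwrite("pics/c_w4.png",cv2.resize(f["color"][0:200,220:420],None,fx=3,fy=3,interpolation=cv2.INTER_CUBIC))
E
```

```text
t 11.82 p [ 580.9 -340.4  264.5] rot [179.4   0.2 104.6] F [-0.6  0.5 -2.5] w 11.8 q6 -46.1
units dx -3.95 dy 0.37 dz 0.22 yaw -0.01
```

View pics/c_w4.png

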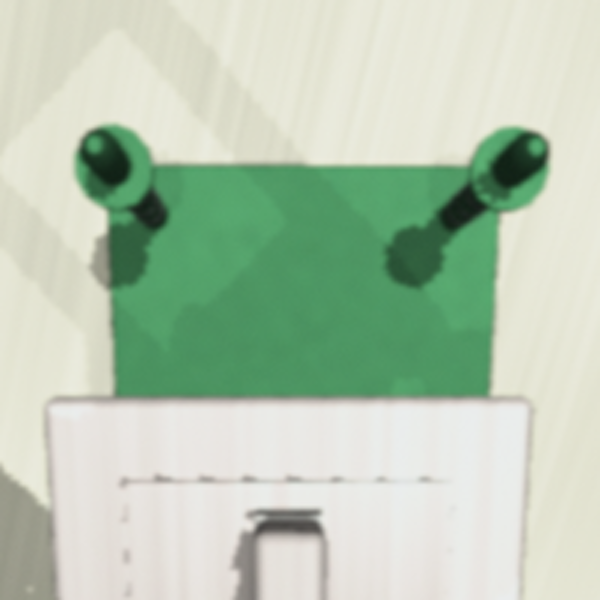

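```bash
python3 - <<'E'
from h import *
import pickle
fr=pickle.load(open("w4.pkl","rb"))
def C(u,v): return (220+(u+.5)/3-.5,(v+.5)/3-.5)
s=telemetry.state(); print(s["ee_pos"],s["ee_rot"])
for nm,a,z in [("collar",[(114,167),(509,168)],110),("tip",[(94,146),(533,146)],142),("plateside",[(110,285),(116,396),(497,240),(490,396)],8),("far",[(200,164),(400,164)],8),("lid",[(47,402),(530,402)],264.5-69.7+64)]:
    w=cast(fr,[C(*p) for p in a],z); print(nm,w.round(1).tolist(),np.linalg.norm(w[0]-w[1]).round(1),w[:2].mean(0).round(1),"ang",np.degrees(np.arctan2(*(w[1]-w[0])[:2][::-1])).round(2))
    m=w[:2].mean(0); d=w[1]-w[0]; d/=np.linalg.norm(d); 
    if nm in("collar","tip"): n=np.array([d[1],-d[0],0]); print("  centre",(m+85*n).round(1))
    if nm=="far": n=np.array([d[1],-d[0],0]); print("  edge->",(m+105*n).round(1))
    if nm=="plateside": print("  mid", ((w[0]+w[2])/2).round(1),((w[1]+w[3])/2).round(1))
    if nm=="lid": n=np.array([d[1],-d[0],0]); print("  pan centre",(m+65*n).round(1))
E
```

```text
[ 580.951603   -340.41441545  264.50847246] [179.41233137   0.18182645 104.53404474]
collar [[498.6, -229.4, 110.0], [618.0, -198.5, 110.0]] 123.3 [ 558.3 -214.   110. ] ang 14.52
  centre [ 579.6 -296.3  110. ]
tip [[498.4, -229.9, 142.0], [617.4, -198.7, 142.0]] 122.9 [ 557.9 -214.3  142. ] ang 14.66
  centre [ 579.4 -296.5  142. ]
plateside [[486.2, -261.0, 8.0], [498.1, -305.1, 8.0], [638.8, -202.8, 8.0], [655.3, -264.4, 8.0]] 45.7 [ 492.1 -283.1    8. ] ang -74.87
  mid [ 562.5 -231.9    8. ] [ 576.7 -284.7    8. ]
far [[512.1, -205.7, 8.0], [591.4, -185.0, 8.0]] 82.0 [ 551.7 -195.3    8. ] ang 14.65
  edge-> [ 578.3 -296.9    8. ]
lid [[524.6, -290.5, 258.8], [608.5, -268.8, 258.8]] 86.6 [ 566.5 -279.7  258.8] ang 14.53
  pan centre [ 582.8 -342.6  258.8]
```

Call:
{"op": "drive_tool", "data": {
  "moves": [
    {"claw": 1,"dx": 1,"dy": 0.22,"dz": 0.5,"yaw": 0},
    {"claw": 1,"dx": 0.8,"dy": 0.2,"dz": 0.8,"yaw": 0},
    {"claw": 1,"dx": 0.4,"dy": 0,"dz": 0.8,"yaw": 0},
    {"claw": 1,"dx": 0,"dy": 0,"dz": 0.8,"yaw": 0},
    {"claw": 1,"dx": 0,"dy": 0,"dz": 0,"yaw": 0}
  ]
}}

```text
time_s: 12.5
ee_pos: [579.7, -298.0, 204.4]
ee_rot: [179.3, 0.3, 104.4]
force: [0.2, 0.1, -3.4]
gripper_width: 12.1
```

```bash
python3 go.py 578.1 -295.2 170 104.55;  python3 - <<'E'
from h import *
f=grab_frame("wrist"); cv2.imwrite("pics/w5.png",f["color"]); import pickle; pickle.dump(f,open("w5.pkl","wb"))
f=grab_frame("scene");cv2.imwrite("pics/s5.png",cv2.resize(f["color"][100:240,180:320],None,fx=4,fy=4,interpolation=cv2.INTER_CUBIC))
E
```

```text
t 12.5 p [ 579.7 -298.   204.4] rot [179.3   0.3 104.4] F [ 0.2  0.1 -3.4] w 12.1 q6 -42.8
units dx 0.16 dy -0.04 dz 1.72 yaw -0.02
```

View pics/w5.png

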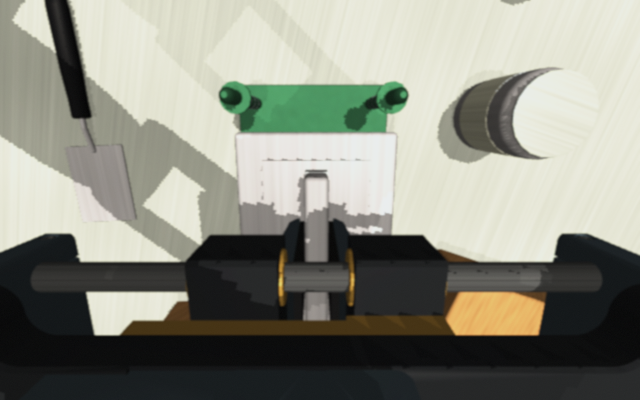

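View pics/s5.png

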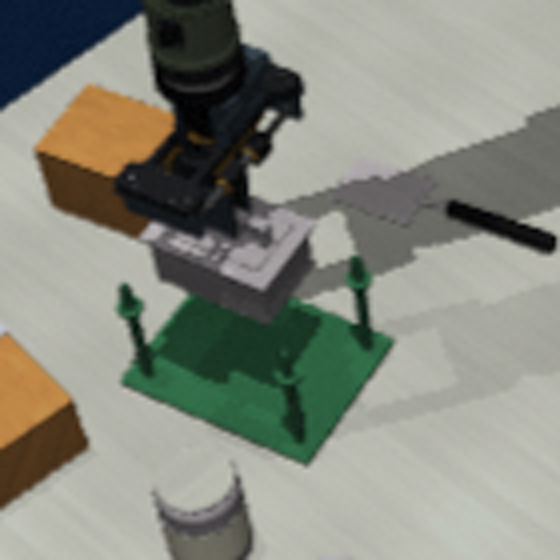

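Call:
{"op": "drive_tool", "data": {
  "moves": [
    {"claw": 1,"dx": 0.16,"dy": -0.04,"dz": 0.7,"yaw": 0},
    {"claw": 1,"dx": 0,"dy": 0,"dz": 0.8,"yaw": 0},
    {"claw": 1,"dx": 0,"dy": 0,"dz": 0.6,"yaw": 0},
    {"claw": 1,"dx": 0,"dy": 0,"dz": 0.3,"yaw": 0},
    {"claw": 1,"dx": 0,"dy": 0,"dz": 0,"yaw": 0}
  ]
}}

```text
time_s: 13.22
ee_pos: [580.0, -296.5, 155.3]
ee_rot: [179.1, 0.5, 104.3]
force: [0.8, 0.4, -3.0]
gripper_width: 11.4
```

```bash
python3 go.py 578.0 -294.8 77.7 104.55;  python3 - <<'E'
from h import *
f=grab_frame("wrist"); cv2.imwrite("pics/w6.png",cv2.resize(f["color"][60:260,210:430],None,fx=3,fy=3,interpolation=cv2.INTER_CUBIC)); import pickle; pickle.dump(f,open("w6.pkl","wb"))
f=grab_frame("scene");cv2.imwrite("pics/s6.png",cv2.resize(f["color"][100:240,180:320],None,fx=4,fy=4,interpolation=cv2.INTER_CUBIC))
E
```

```text
t 13.22 p [ 580.  -296.5  155.3] rot [179.1   0.5 104.3] F [ 0.8  0.4 -3. ] w 11.4 q6 -42.6
units dx 0.11 dy -0.08 dz 3.88 yaw -0.03
```

View pics/w6.png

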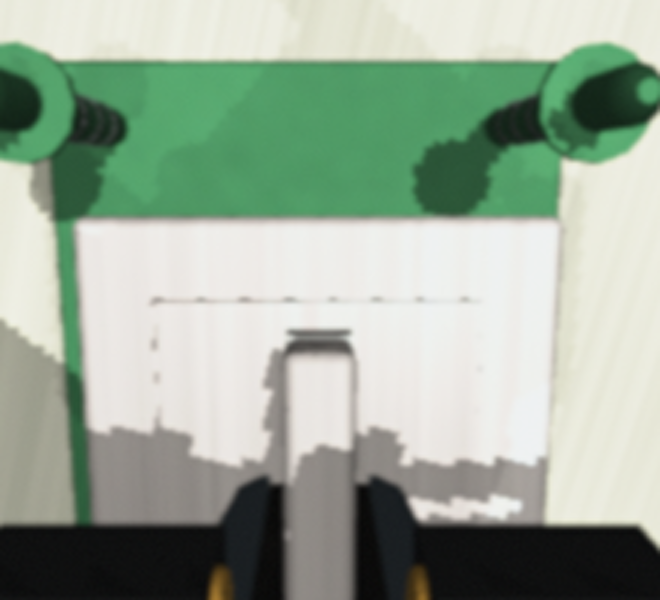

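View pics/s6.png

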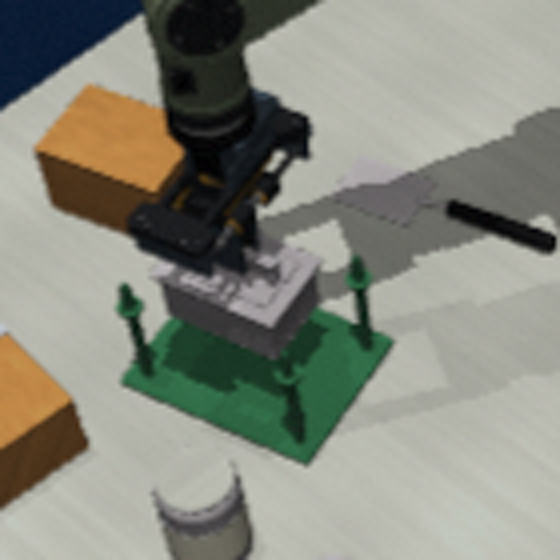

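```bash
python3 - <<'E'
from h import *
import pickle
fr=pickle.load(open("w6.pkl","rb"))
print(fr["pose"].round(3))
def C(u,v): return (210+(u+.5)/3-.5,60+(v+.5)/3-.5)
u=np.array([-.2512,.9679]);v=np.array([.9679,.2512])
lz=155.3-69.7+64
for nm,a,z,off in [("collar",[(13,103),(600,103)],110,85),("far",[(100,61),(500,61)],8,105),("lid",[(75,219),(560,219)],lz,65),("lid",[(75,219),(560,219)],lz+5,65)]:
    w=cast(fr,[C(*p) for p in a],z)[:,:2]; m=w.mean(0); d=w[1]-w[0]; L=np.linalg.norm(d); d/=L; n=np.array([d[1],-d[0]])
    c=m+off*n; print(nm,L.round(1),c.round(1),"ang",np.degrees(np.arctan2(d[1],d[0])).round(2),"along v,u:",(c@v).round(1),(c@u).round(1))
t=np.array([580,-296.5]);print("tcp",t@v,t@u)
# side edges of plate at z=8 at crop row 175..520
w=cast(fr,[C(79,520),C(558,190),C(52,190)],8);print([(p[:2]@v).round(1) for p in w])
E
```

```text
[[ 9.69000e-01  2.36000e-01  7.70000e-02  5.61527e+02]
 [ 2.47000e-01 -9.37000e-01 -2.46000e-01 -2.28628e+02]
 [ 1.40000e-02  2.57000e-01 -9.66000e-01  3.25505e+02]
 [ 0.00000e+00  0.00000e+00  0.00000e+00  1.00000e+00]]
collar 124.9 [ 579.5 -296.3] ang 14.39 along v,u: 486.5 -432.4
far 124.0 [ 577.9 -297.3] ang 14.42 along v,u: 484.7 -432.9
lid 86.8 [ 581.7 -298.3] ang 14.3 along v,u: 488.1 -434.8
lid 84.3 [ 581.6 -298.1] ang 14.3 along v,u: 488.0 -434.6
tcp 486.90119999999996 -432.67834999999997
[np.float64(406.2), np.float64(567.4), np.float64(405.2)]
```

Call:
{"op": "drive_tool", "data": {
  "moves": [
    {"claw": 1,"dx": 0.1,"dy": -0.08,"dz": 0.3,"yaw": -0.02},
    {"claw": 1,"dx": 0,"dy": 0,"dz": 0.6,"yaw": 0},
    {"claw": 1,"dx": 0,"dy": 0,"dz": 0.4,"yaw": 0},
    {"claw": 1,"dx": 0,"dy": 0,"dz": 0.2,"yaw": 0},
    {"claw": 1,"dx": 0,"dy": 0,"dz": 0,"yaw": 0}
  ]
}}

```text
time_s: 13.95
ee_pos: [579.1, -295.4, 124.7]
ee_rot: [179.0, 0.6, 104.5]
force: [-0.5, -0.6, -3.8]
gripper_width: 11.5
```

```bash
python3 go.py 578.2 -294.8 77.7 104.55;  python3 - <<'E'
from h import *
f=grab_frame("wrist"); cv2.imwrite("pics/w7.png",cv2.resize(f["color"][60:260,210:430],None,fx=3,fy=3,interpolation=cv2.INTER_CUBIC)); import pickle; pickle.dump(f,open("w7.pkl","wb"))
f=grab_frame("scene");cv2.imwrite("pics/s7.png",cv2.resize(f["color"][130:230,190:310],None,fx=5,fy=5,interpolation=cv2.INTER_CUBIC))
E
```

```text
t 13.95 p [ 579.1 -295.4  124.7] rot [179.    0.6 104.5] F [-0.5 -0.6 -3.8] w 11.5 q6 -42.7
units dx 0.04 dy -0.04 dz 2.35 yaw -0.01
```

View pics/w7.png

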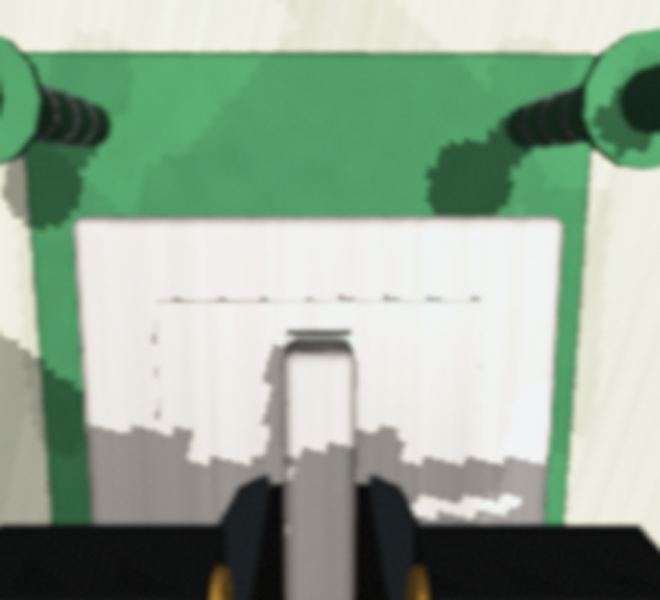

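View pics/s7.png

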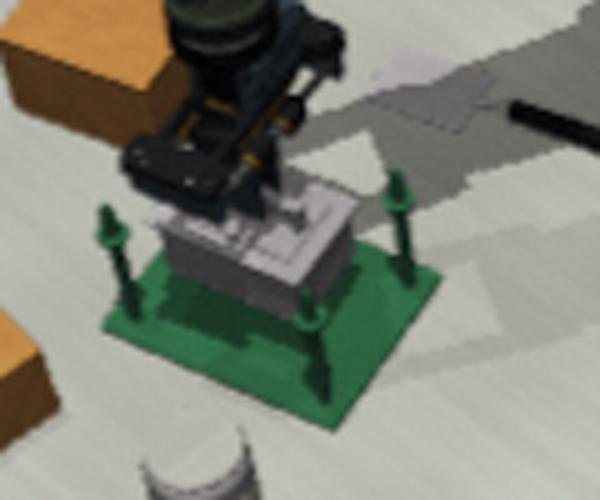

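Call:
{"op": "drive_tool", "data": {
  "moves": [
    {"claw": 1,"dx": 0.05,"dy": -0.05,"dz": 0.2,"yaw": 0},
    {"claw": 1,"dx": 0,"dy": 0,"dz": 0.5,"yaw": 0},
    {"claw": 1,"dx": 0,"dy": 0,"dz": 0.5,"yaw": 0},
    {"claw": 1,"dx": 0,"dy": 0,"dz": 0.3,"yaw": 0},
    {"claw": 1,"dx": 0,"dy": 0,"dz": 0.1,"yaw": 0}
  ]
}}

```text
time_s: 14.68
ee_pos: [578.9, -295.1, 91.2]
ee_rot: [179.0, 0.7, 104.5]
force: [-1.1, 1.2, -2.7]
gripper_width: 11.8
```

```bash
python3 go.py 578.2 -294.8 77.7 104.55
```

```text
t 14.68 p [ 578.9 -295.1   91.2] rot [179.    0.7 104.5] F [-1.1  1.2 -2.7] w 11.8 q6 -42.8
units dx 0.03 dy -0.03 dz 0.68 yaw -0.01
```

Call:
{"op": "drive_tool", "data": {
  "moves": [
    {"claw": 1,"dx": 0.03,"dy": -0.03,"dz": 0.3,"yaw": 0},
    {"claw": 1,"dx": 0,"dy": 0,"dz": 0.2,"yaw": 0},
    {"claw": 1,"dx": 0,"dy": 0,"dz": 0.08,"yaw": 0}
  ]
}}

```text
time_s: 15.05
ee_pos: [578.6, -294.9, 78.9]
ee_rot: [179.0, 0.7, 104.5]
force: [0.5, -0.1, -2.7]
gripper_width: 11.7
```

Call:
{"op": "drive_tool", "data": {
  "moves": [
    {"claw": 1,"dx": 0,"dy": 0,"dz": 0.08,"yaw": 0},
    {"claw": 1,"dx": 0,"dy": 0,"dz": 0.05,"yaw": 0}
  ]
}}

```text
time_s: 15.3
ee_pos: [579.2, -295.2, 78.2]
ee_rot: [178.9, 0.8, 104.5]
force: [-0.9, 0.2, 3.2]
gripper_width: 11.8
```

Call:
{"op": "drive_tool", "data": {
  "moves": [
    {"claw": 0.6,"dx": 0,"dy": 0,"dz": 0,"yaw": 0},
    {"claw": 0.3,"dx": 0,"dy": 0,"dz": 0,"yaw": 0},
    {"claw": 0.3,"dx": 0,"dy": 0,"dz": 0,"yaw": 0},
    {"claw": 0.2,"dx": 0,"dy": 0,"dz": 0,"yaw": 0},
    {"claw": 0.2,"dx": 0,"dy": 0,"dz": 0,"yaw": 0}
  ]
}}

```text
time_s: 15.92
ee_pos: [580.3, -295.7, 78.9]
ee_rot: [178.7, 0.9, 104.5]
force: [-0.7, 0.3, 0.8]
gripper_width: 36.4
```

```bash
python3 go.py 578.2 -294.8 77.7 104.55
```

```text
t 15.93 p [ 580.3 -295.7   78.9] rot [178.7   0.9 104.5] F [-0.7  0.3  0.8] w 36.4 q6 -42.8
units dx 0.07 dy -0.09 dz 0.06 yaw -0.01
```

Call:
{"op": "drive_tool", "data": {
  "moves": [
    {"claw": 0.2,"dx": 0,"dy": 0,"dz": -0.5,"yaw": 0},
    {"claw": 0.2,"dx": 0,"dy": 0,"dz": -1,"yaw": 0},
    {"claw": 0.2,"dx": 0,"dy": 0,"dz": -1,"yaw": 0},
    {"claw": 0,"dx": 0,"dy": 0,"dz": -1,"yaw": 0},
    {"claw": -0.4,"dx": -1,"dy": 0,"dz": -1,"yaw": 0}
  ]
}}

```text
time_s: 16.55
ee_pos: [582.4, -313.2, 172.9]
ee_rot: [178.8, 0.8, 104.6]
force: [1.1, -0.6, 0.1]
gripper_width: 52.7
```

Call:
{"op": "drive_tool", "data": {
  "moves": [
    {"claw": -1,"dx": -1,"dy": 0,"dz": -1,"yaw": 0},
    {"claw": -1,"dx": -1,"dy": 0,"dz": -1,"yaw": 0},
    {"claw": -1,"dx": -1,"dy": 0,"dz": -1,"yaw": 0},
    {"claw": -1,"dx": -1,"dy": 0,"dz": -1,"yaw": 0},
    {"claw": -1,"dx": -0.5,"dy": 0,"dz": -0.5,"yaw": 0}
  ]
}}

```text
time_s: 17.18
ee_pos: [603.7, -402.6, 273.2]
ee_rot: [178.5, 1.1, 104.6]
force: [0.3, -0.3, 0.1]
gripper_width: 91.0
```

```bash
python3 go.py 578.2 -294.8 77.7 104.55;  python3 - <<'E'
from h import *
f=grab_frame("wrist"); cv2.imwrite("pics/w8.png",f["color"]); import pickle; pickle.dump(f,open("w8.pkl","wb"))
cv2.imwrite("pics/c_w8.png",cv2.resize(f["color"][0:240,210:430],None,fx=3,fy=3)[:600])
E
```

```text
t 17.18 p [ 603.7 -402.6  273.2] rot [178.5   1.1 104.6] F [ 0.3 -0.3  0.1] w 91.0 q6 -49.4
units dx 5.54 dy 0.12 dz 9.78 yaw 0.00
```

View pics/w8.png

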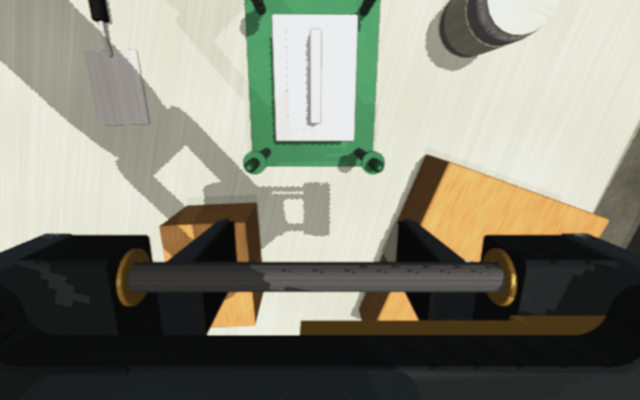

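View pics/c_w8.png

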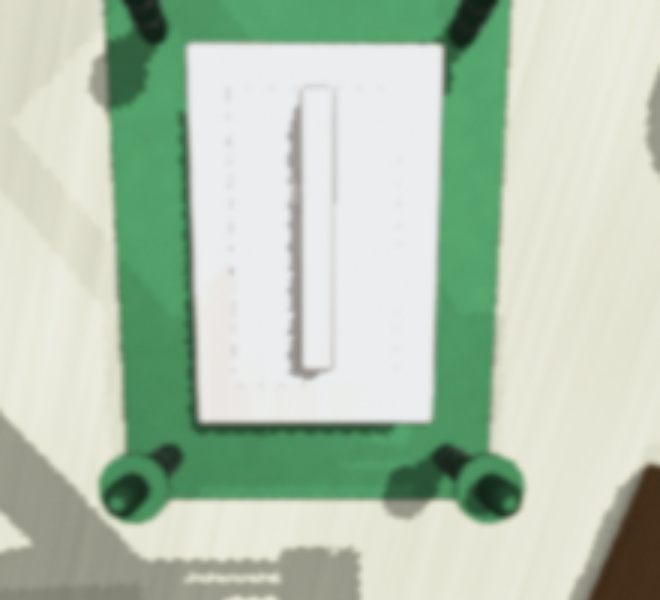

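```bash
python3 - <<'E'
from h import *
import pickle
fr=pickle.load(open("w8.pkl","rb"))
def C(u,v): return (210+(u+.5)/3-.5,(v+.5)/3-.5)
for nm,a,z,off in [("collar",[(134,488),(489,488)],110,85),("tip",[(121,500),(508,500)],142,85),("edge",[(220,498),(400,498)],8,105)]:
    w=cast(fr,[C(*p) for p in a],z)[:,:2]; m=w.mean(0); d=w[1]-w[0]; L=np.linalg.norm(d); d/=L; n=np.array([d[1],-d[0]])
    print(nm,L.round(1),(m-off*n).round(1),np.degrees(np.arctan2(d[1],d[0])).round(2))
w=cast(fr,[C(186,43),C(444,43),C(434,423),C(197,423)],72)[:,:2];print("pan",w.mean(0).round(1),np.linalg.norm(np.diff(w,axis=0),axis=1).round(1)); d=(w[1]+w[2]-w[0]-w[3]);print(np.degrees(np.arctan2(d[1],d[0])))
E
```

```text
collar 123.1 [ 579.3 -295.9] 14.41
tip 121.7 [ 579.5 -295. ] 14.39
edge 81.8 [ 580.  -294.9] 14.39
pan [ 581.3 -296.9] [ 88.7 129.   90. ]
14.748199120299333
```

Call:
{"op": "drive_tool", "data": {
  "moves": [
    {"claw": -1,"dx": 0.5,"dy": 0,"dz": 0,"yaw": 0.8},
    {"claw": -1,"dx": 1,"dy": 0,"dz": 0,"yaw": 0.8},
    {"claw": -1,"dx": 1,"dy": 0,"dz": 0,"yaw": 0.8},
    {"claw": -1,"dx": 1,"dy": -0.2,"dz": 0,"yaw": 0.1},
    {"claw": -1,"dx": 1,"dy": -0.2,"dz": 0,"yaw": 0}
  ]
}}

```text
time_s: 17.85
ee_pos: [594.8, -311.6, 273.5]
ee_rot: [178.0, 0.6, 82.2]
force: [-0.0, 0.8, 1.2]
gripper_width: 91.1
```

```bash
python3 go.py 518 226 280 83
```

```text
t 17.85 p [ 594.8 -311.6  273.5] rot [178.    0.6  82.2] F [-0.   0.8  1.2] w 91.1 q6 -20.9
units dx 26.11 dy -7.46 dz -0.32 yaw -0.09
```

Call:
{"op": "drive_tool", "data": {
  "moves": [
    {"claw": -1,"dx": 1,"dy": -0.29,"dz": 0,"yaw": 0},
    {"claw": -1,"dx": 1,"dy": -0.29,"dz": 0,"yaw": 0},
    {"claw": -1,"dx": 1,"dy": -0.29,"dz": 0,"yaw": 0},
    {"claw": -1,"dx": 1,"dy": -0.29,"dz": 0,"yaw": 0},
    {"claw": -1,"dx": 1,"dy": -0.29,"dz": 0,"yaw": 0}
  ]
}}

```text
time_s: 18.48
ee_pos: [578.3, -201.4, 271.7]
ee_rot: [178.0, 0.6, 82.3]
force: [-0.8, -0.1, 0.3]
gripper_width: 91.1
```

Call:
{"op": "drive_tool", "data": {
  "moves": [
    {"claw": -1,"dx": 1,"dy": -0.29,"dz": 0,"yaw": 0},
    {"claw": -1,"dx": 1,"dy": -0.29,"dz": 0,"yaw": 0},
    {"claw": -1,"dx": 1,"dy": -0.29,"dz": 0,"yaw": 0},
    {"claw": -1,"dx": 1,"dy": -0.29,"dz": 0,"yaw": 0},
    {"claw": -1,"dx": 1,"dy": -0.29,"dz": 0,"yaw": 0}
  ]
}}

```text
time_s: 19.1
ee_pos: [561.9, -91.0, 269.6]
ee_rot: [178.0, 0.6, 82.3]
force: [0.4, -0.1, 0.2]
gripper_width: 91.2
```

Call:
{"op": "drive_tool", "data": {
  "moves": [
    {"claw": -1,"dx": 1,"dy": -0.29,"dz": 0,"yaw": 0},
    {"claw": -1,"dx": 1,"dy": -0.29,"dz": 0,"yaw": 0},
    {"claw": -1,"dx": 1,"dy": -0.29,"dz": 0,"yaw": 0},
    {"claw": -1,"dx": 1,"dy": -0.29,"dz": 0,"yaw": 0},
    {"claw": -1,"dx": 1,"dy": -0.29,"dz": 0,"yaw": 0}
  ]
}}

```text
time_s: 19.73
ee_pos: [545.1, 19.1, 267.5]
ee_rot: [177.9, 0.6, 82.3]
force: [0.5, -0.1, -0.3]
gripper_width: 91.1
```

Call:
{"op": "drive_tool", "data": {
  "moves": [
    {"claw": -1,"dx": 1,"dy": -0.29,"dz": 0,"yaw": 0},
    {"claw": -1,"dx": 1,"dy": -0.29,"dz": 0,"yaw": 0},
    {"claw": -1,"dx": 1,"dy": -0.29,"dz": 0,"yaw": 0},
    {"claw": -1,"dx": 1,"dy": -0.29,"dz": 0,"yaw": 0},
    {"claw": -1,"dx": 1,"dy": -0.29,"dz": 0,"yaw": 0}
  ]
}}

```text
time_s: 20.35
ee_pos: [527.5, 128.9, 265.4]
ee_rot: [177.9, 0.6, 82.3]
force: [1.2, -0.1, 0.7]
gripper_width: 91.1
```

```bash
python3 go.py 518 226 280 83
```

```text
t 20.35 p [527.5 128.9 265.4] rot [177.9   0.6  82.3] F [ 1.2 -0.1  0.7] w 91.1 q6 21.3
units dx 4.75 dy -1.12 dz -0.73 yaw -0.08
```

Call:
{"op": "drive_tool", "data": {
  "moves": [
    {"claw": -1,"dx": 1,"dy": -0.25,"dz": -0.4,"yaw": 0},
    {"claw": -1,"dx": 1,"dy": -0.25,"dz": -0.4,"yaw": 0},
    {"claw": -1,"dx": 1,"dy": -0.25,"dz": -0.4,"yaw": 0},
    {"claw": -1,"dx": 0.6,"dy": 0,"dz": 0,"yaw": 0},
    {"claw": -1,"dx": 0,"dy": 0,"dz": 0,"yaw": 0}
  ]
}}

```text
time_s: 20.98
ee_pos: [518.8, 208.6, 288.1]
ee_rot: [177.9, 0.6, 82.4]
force: [-0.1, 0.6, 0.1]
gripper_width: 91.1
```

```bash
python3 go.py 518 226 280 83; python3 - <<'E'
from h import *
f=grab_frame("wrist"); cv2.imwrite("pics/w9.png",f["color"]); import pickle; pickle.dump(f,open("w9.pkl","wb"))
E
```

```text
t 20.98 p [518.8 208.6 288.1] rot [177.9   0.6  82.4] F [-0.1  0.6  0.1] w 91.1 q6 29.4
units dx 0.85 dy -0.16 dz 0.40 yaw -0.06
```

View pics/w9.png

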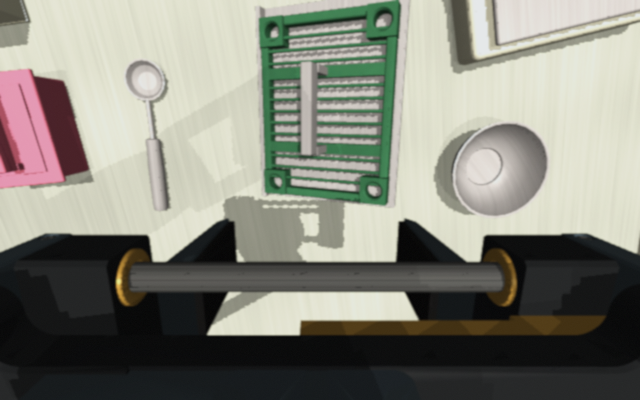

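```bash
python3 - <<'E'
from h import *
import pickle
f=pickle.load(open("w9.pkl","rb"))
cv2.imwrite("pics/c_w9.png",cv2.resize(f["color"][0:215,240:420],None,fx=2.75,fy=2.75,interpolation=cv2.INTER_CUBIC))
E
```

```text
(no output)
```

View pics/c_w9.png

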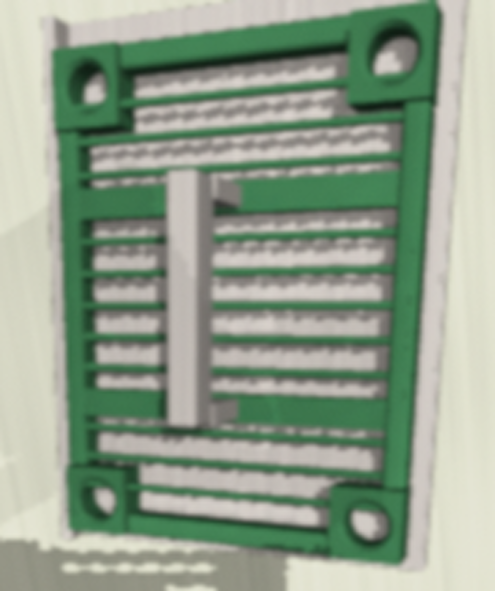

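```bash
python3 - <<'E'
from h import *
import pickle
fr=pickle.load(open("w9.pkl","rb"))
def C(u,v): return (240+(u+.5)/2.75-.5,(v+.5)/2.75-.5)
w=cast(fr,[C(184,170),C(184,427)],126);d=w[0]-w[1];a=np.degrees(np.arctan2(d[1],d[0]));print("topface",w.round(1),np.linalg.norm(d),a)
x=np.array([np.sin(np.radians(a)),-np.cos(np.radians(a)),0]); h=w.mean(0)+x*3.8; print("handle mid",h)
# holes: top faces 16 above underside. tier x up slope
c25,s25=np.cos(np.radians(25)),np.sin(np.radians(25))
H={(-62,85):(88,84),(62,85):(396,52),(-62,-85):(99,497),(62,-85):(367,521)}
pts=[]
for (hx,hy),p in H.items():
    z=75+16*c25+(hx-4)*s25
    q=cast(fr,[C(*p)],z)[0]; pts.append(q); print(hx,hy,q.round(1))
pts=np.array(pts); print("mean",pts.mean(0).round(1), "y spans",np.linalg.norm(pts[0]-pts[2]),np.linalg.norm(pts[1]-pts[3]),"x",np.linalg.norm(pts[0]-pts[1]),np.linalg.norm(pts[2]-pts[3]))
for i,j in((2,0),(3,1)): d=pts[j]-pts[i]; print(np.degrees(np.arctan2(d[1],d[0])))
m=pts.mean(0); print("handle from holes", m+ x*(-33*s25)+np.array([0,0,33*c25]))
E
```

```text
topface [[533.2 331.1 126. ]
 [520.8 242.8 126. ]] 89.17093782457351 82.03587512510106
handle mid [530.76764239 286.43429255 126.        ]
-62 85 [500.9 377.9  61.6]
62 85 [613.  361.7 114. ]
-62 -85 [477.5 209.4  61.6]
62 -85 [588.4 194.3 114. ]
mean [545.  285.8  87.8] y spans 170.08474185613866 169.26239587574523 x 124.85723319262529 123.60750082807614
82.1101687345648
81.64410734637428
handle from holes [531.1558749  287.77386155 117.71860852]
```

```bash
python3 - <<'E'
from h import *
from scipy.spatial.transform import Rotation as R
s=telemetry.state(); Rm=R.from_euler("xyz",s["ee_rot"],degrees=True).as_matrix(); print(s["ee_pos"].round(1),Rm[:,2].round(3))
for z in(150,102):
    print(z,(Rm.T@(np.array([531.6,286.8,z])-s["ee_pos"])/20).round(2))
E
sed -i 's/^print("units.*$/from scipy.spatial.transform import Rotation as R\nRm=R.from_euler("xyz",r,degrees=True).as_matrix(); u=Rm.T@d\/20\nprint("units dx %.2f dy %.2f dz %.2f yaw %.2f"%(u[0],u[1],u[2],np.radians(dy)\/.15),"toolz",Rm[:,2].round(3))/' go.py; python3 go.py 531.6 286.8 150 82
```

```text
[518.8 208.2 288.1] [ 0.034 -0.015 -0.999]
150 [ 4.05 -0.13  6.86]
102 [ 4.08 -0.22  9.26]
t 21.02 p [518.8 208.2 288.1] rot [177.9   0.6  82.4] F [-0.   0.4 -0.3] w 91.1 q6 29.4
units dx 4.05 dy -0.13 dz 6.86 yaw 0.05 toolz [ 0.034 -0.015 -0.999]
```

Call:
{"op": "drive_tool", "data": {
  "moves": [
    {"claw": -0.2,"dx": 0.9,"dy": 0,"dz": 0.6,"yaw": 0.05},
    {"claw": 0.1,"dx": 1,"dy": 0,"dz": 1,"yaw": 0},
    {"claw": 0.2,"dx": 1,"dy": 0,"dz": 1,"yaw": 0},
    {"claw": 0.2,"dx": 0.8,"dy": 0,"dz": 1,"yaw": 0},
    {"claw": 0.2,"dx": 0,"dy": 0,"dz": 1,"yaw": 0}
  ]
}}

```text
time_s: 21.65
ee_pos: [533.4, 283.2, 189.4]
ee_rot: [178.0, 0.6, 81.6]
force: [0.9, -0.2, 0.3]
gripper_width: 44.4
```

```bash
python3 go.py 531.6 286.8 150 82
```

```text
t 21.65 p [533.4 283.2 189.4] rot [178.    0.6  81.6] F [ 0.9 -0.2  0.3] w 44.4 q6 36.8
units dx 0.19 dy -0.19 dz 1.96 yaw -0.04 toolz [ 0.034 -0.015 -0.999]
```

Call:
{"op": "drive_tool", "data": {
  "moves": [
    {"claw": 0.2,"dx": 0.19,"dy": -0.19,"dz": 0.9,"yaw": -0.04},
    {"claw": 0.2,"dx": 0,"dy": 0,"dz": 0.7,"yaw": 0},
    {"claw": 0.2,"dx": 0,"dy": 0,"dz": 0.2,"yaw": 0}
  ]
}}

```text
time_s: 22.02
ee_pos: [530.0, 287.0, 147.2]
ee_rot: [178.3, 0.8, 81.9]
force: [-0.0, -0.7, 0.4]
gripper_width: 36.7
```

```bash
python3 go.py 531.6 286.8 102 82; python3 - <<'E'
from h import *
f=grab_frame("wrist"); cv2.imwrite("pics/w10.png",f["color"])
f=grab_frame("scene");cv2.imwrite("pics/s10.png",cv2.resize(f["color"][190:320,300:440],None,fx=4,fy=4,interpolation=cv2.INTER_CUBIC))
E
```

```text
t 22.02 p [530.  287.  147.2] rot [178.3   0.8  81.9] F [-0.  -0.7  0.4] w 36.7 q6 37.2
units dx 0.03 dy 0.01 dz 2.26 yaw -0.01 toolz [ 0.028 -0.018 -0.999]
```

View pics/w10.png

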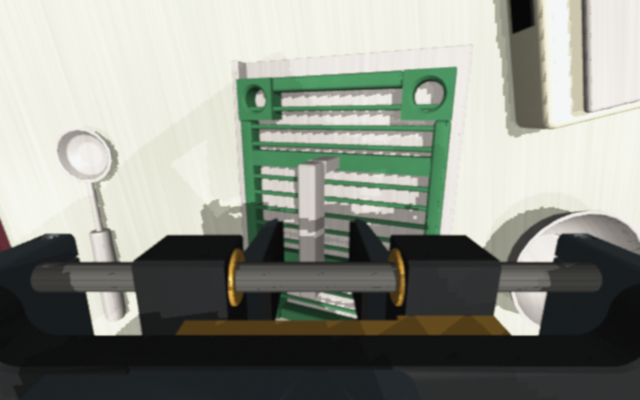

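View pics/s10.png

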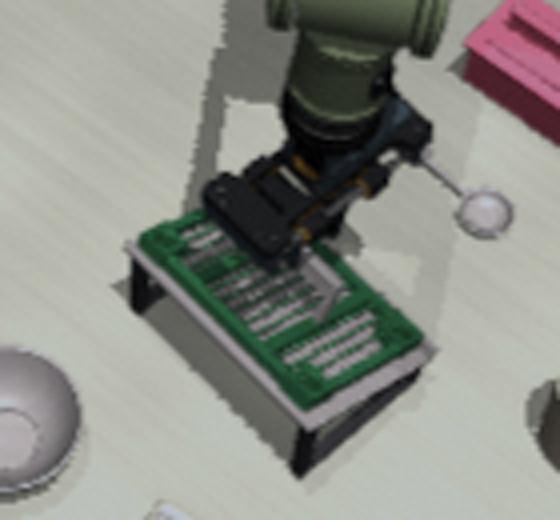

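Call:
{"op": "drive_tool", "data": {
  "moves": [
    {"claw": 0.2,"dx": 0,"dy": 0,"dz": 0.9,"yaw": 0},
    {"claw": 0.2,"dx": 0,"dy": 0,"dz": 0.7,"yaw": 0},
    {"claw": 0.2,"dx": 0,"dy": 0,"dz": 0.3,"yaw": 0},
    {"claw": 0.2,"dx": 0,"dy": 0,"dz": 0.15,"yaw": 0}
  ]
}}

```text
time_s: 22.62
ee_pos: [534.1, 287.2, 109.0]
ee_rot: [177.9, 0.5, 81.8]
force: [1.1, -0.7, -1.0]
gripper_width: 36.4
```

```bash
python3 go.py 531.6 286.8 102 82; python3 - <<'E'
from h import *
f=grab_frame("wrist"); cv2.imwrite("pics/w11.png",f["color"])
E
```

```text
t 22.62 p [534.1 287.2 109. ] rot [177.9   0.5  81.8] F [ 1.1 -0.7 -1. ] w 36.4 q6 37.2
units dx -0.03 dy -0.14 dz 0.35 yaw -0.02 toolz [ 0.035 -0.014 -0.999]
```

View pics/w11.png

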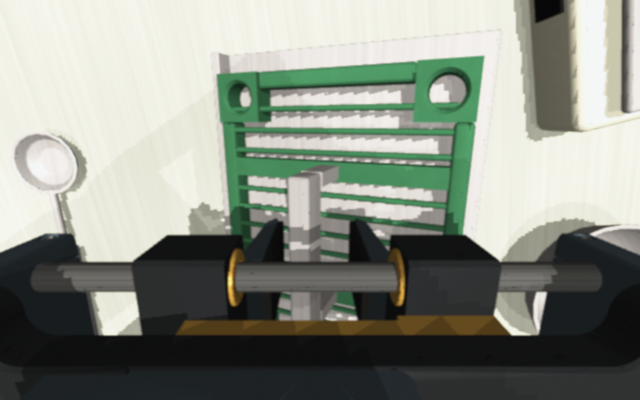

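Call:
{"op": "drive_tool", "data": {
  "moves": [
    {"claw": 0.2,"dx": 0,"dy": -0.16,"dz": 0.2,"yaw": 0},
    {"claw": 0.2,"dx": 0,"dy": 0,"dz": 0.15,"yaw": 0}
  ]
}}

```text
time_s: 22.92
ee_pos: [531.3, 287.8, 102.1]
ee_rot: [177.8, 0.4, 81.8]
force: [-0.6, 0.2, 0.3]
gripper_width: 36.3
```

```bash
python3 go.py 531.6 286.8 102 82
```

```text
t 22.93 p [531.3 287.8 102.1] rot [177.8   0.4  81.8] F [-0.6  0.2  0.3] w 36.3 q6 37.5
units dx -0.05 dy 0.02 dz 0.01 yaw -0.02 toolz [ 0.036 -0.013 -0.999]
```

Call:
{"op": "drive_tool", "data": {
  "moves": [
    {"claw": 1,"dx": 0,"dy": 0,"dz": 0,"yaw": 0},
    {"claw": 1,"dx": 0,"dy": 0,"dz": 0,"yaw": 0},
    {"claw": 1,"dx": 0,"dy": 0,"dz": 0,"yaw": 0},
    {"claw": 1,"dx": 0,"dy": 0,"dz": 0,"yaw": 0}
  ],
  "grip_force": 20
}}

```text
time_s: 23.42
ee_pos: [528.6, 288.2, 102.0]
ee_rot: [178.1, 0.5, 81.8]
force: [-0.1, -0.0, -0.6]
gripper_width: 17.0
```

```bash
python3 go.py 531.6 286.8 102 82
```

```text
t 23.43 p [528.6 288.2 102. ] rot [178.1   0.5  81.8] F [-0.1 -0.  -0.6] w 17.0 q6 37.5
units dx -0.05 dy 0.16 dz 0.00 yaw -0.02 toolz [ 0.031 -0.013 -0.999]
```

Call:
{"op": "drive_tool", "data": {
  "moves": [
    {"claw": 1,"dx": 0,"dy": 0,"dz": 0,"yaw": 0},
    {"claw": 1,"dx": 0,"dy": 0,"dz": -0.1,"yaw": 0},
    {"claw": 1,"dx": 0,"dy": 0,"dz": -0.2,"yaw": 0},
    {"claw": 1,"dx": 0,"dy": 0,"dz": -0.3,"yaw": 0},
    {"claw": 1,"dx": 0,"dy": 0,"dz": -0.3,"yaw": 0}
  ]
}}

```text
time_s: 24.05
ee_pos: [528.4, 287.7, 119.5]
ee_rot: [178.2, 0.6, 81.8]
force: [-0.4, -0.6, -1.9]
gripper_width: 14.2
```

```bash
python3 go.py 531.6 286.8 102 82; python3 - <<'E'
from h import *
f=grab_frame("wrist"); cv2.imwrite("pics/w12.png",f["color"])
f=grab_frame("scene");cv2.imwrite("pics/s12.png",cv2.resize(f["color"][190:320,300:440],None,fx=4,fy=4,interpolation=cv2.INTER_CUBIC))
E
```

```text
t 24.05 p [528.4 287.7 119.5] rot [178.2   0.6  81.8] F [-0.4 -0.6 -1.9] w 14.2 q6 37.4
units dx -0.01 dy 0.14 dz 0.88 yaw -0.02 toolz [ 0.03  -0.015 -0.999]
```

View pics/w12.png

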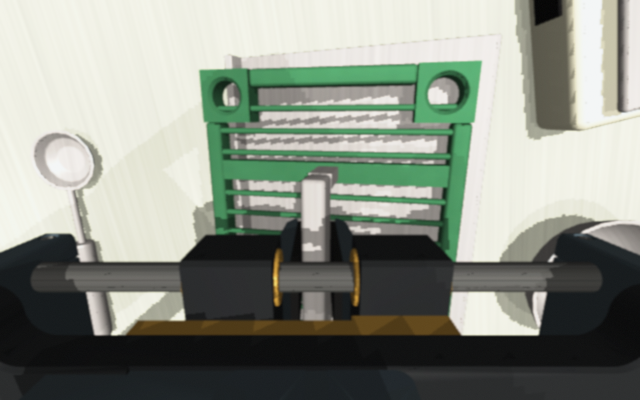

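View pics/s12.png

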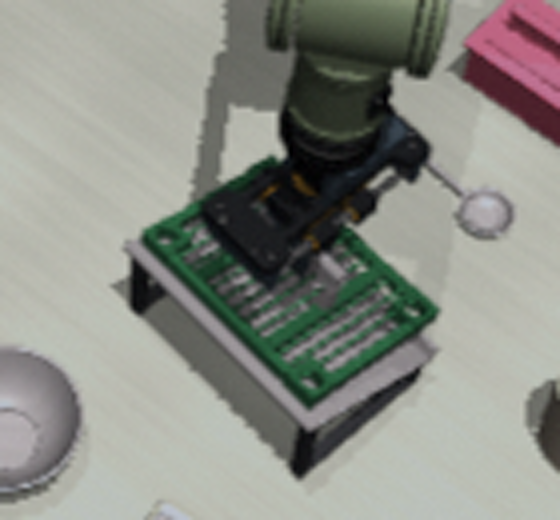

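Call:
{"op": "drive_tool", "data": {
  "moves": [
    {"claw": 1,"dx": 0,"dy": 0,"dz": -0.4,"yaw": 0},
    {"claw": 1,"dx": 0,"dy": 0,"dz": -0.4,"yaw": 0},
    {"claw": 1,"dx": 0,"dy": 0,"dz": -0.5,"yaw": 0},
    {"claw": 1,"dx": 0,"dy": 0,"dz": -0.6,"yaw": 0},
    {"claw": 1,"dx": 0,"dy": 0,"dz": -0.6,"yaw": 0}
  ]
}}

```text
time_s: 24.78
ee_pos: [526.1, 288.3, 172.5]
ee_rot: [178.2, 0.6, 81.8]
force: [0.1, -0.2, -4.1]
gripper_width: 12.1
```

Call:
{"op": "drive_tool", "data": {
  "moves": [
    {"claw": 1,"dx": 0,"dy": 0,"dz": -1,"yaw": 0},
    {"claw": 1,"dx": 0,"dy": 0,"dz": -1,"yaw": 0},
    {"claw": 1,"dx": 0,"dy": 0,"dz": -1,"yaw": 0},
    {"claw": 1,"dx": 0,"dy": 0,"dz": -1,"yaw": 0},
    {"claw": 1,"dx": 0,"dy": 0,"dz": -0.5,"yaw": 0}
  ],
  "grip_force": 45
}}

```text
time_s: 25.4
ee_pos: [523.0, 289.6, 268.4]
ee_rot: [178.2, 0.5, 81.8]
force: [-0.5, 0.0, -4.6]
gripper_width: 11.6
```

```bash
python3 go.py 579.4 -296.1 260 104.5; python3 - <<'E'
from h import *
f=grab_frame("wrist"); cv2.imwrite("pics/w13.png",f["color"])
f=grab_frame("scene");cv2.imwrite("pics/s13.png",cv2.resize(f["color"][150:320,280:440],None,fx=3.5,fy=3.5,interpolation=cv2.INTER_CUBIC))
E
```

```text
t 25.4 p [523.  289.6 268.4] rot [178.2   0.5  81.8] F [-0.5  0.  -4.6] w 11.6 q6 37.2
units dx -28.58 dy 6.94 dz 0.92 yaw -2.64 toolz [ 0.03  -0.014 -0.999]
```

View pics/w13.png

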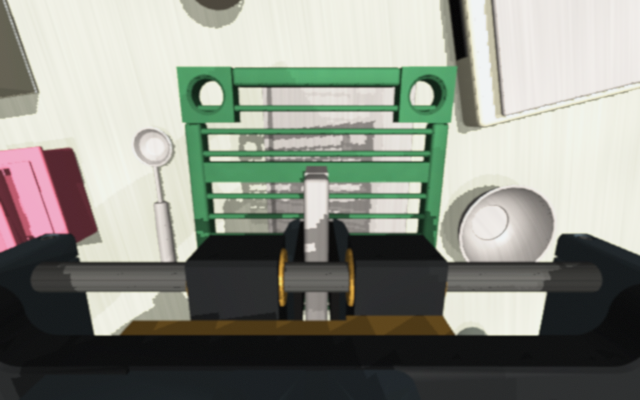

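View pics/s13.png

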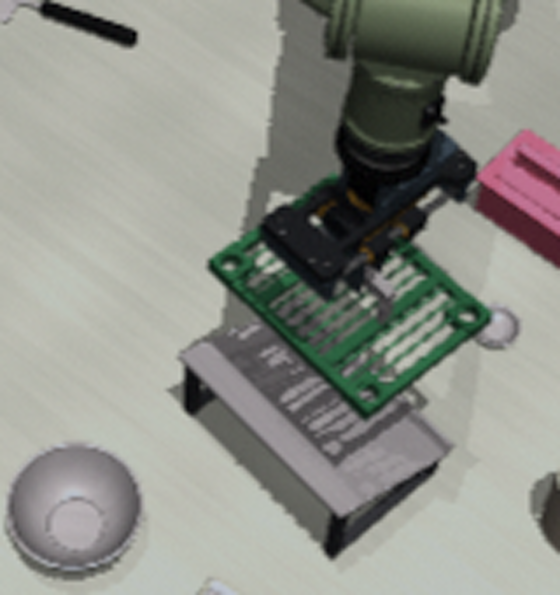

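Call:
{"op": "drive_tool", "data": {
  "moves": [
    {"claw": 1,"dx": -0.4,"dy": 0.1,"dz": 0,"yaw": -0.5},
    {"claw": 1,"dx": -0.8,"dy": 0.1,"dz": 0,"yaw": -0.6},
    {"claw": 1,"dx": -1,"dy": 0,"dz": 0,"yaw": -0.6},
    {"claw": 1,"dx": -1,"dy": 0,"dz": 0,"yaw": -0.6},
    {"claw": 1,"dx": -1,"dy": 0,"dz": 0,"yaw": -0.3}
  ]
}}

```text
time_s: 26.12
ee_pos: [529.7, 204.0, 264.2]
ee_rot: [179.1, 1.3, 105.0]
force: [0.4, -0.6, -3.7]
gripper_width: 11.6
```

```bash
python3 go.py 579.4 -296.1 260 104.5
```

```text
t 26.12 p [529.7 204.  264.2] rot [179.1   1.3 105. ] F [ 0.4 -0.6 -3.7] w 11.6 q6 6.0
units dx -24.78 dy -4.10 dz 0.70 yaw 0.06 toolz [ 0.021 -0.018 -1.   ]
```

Call:
{"op": "drive_tool", "data": {
  "moves": [
    {"claw": 1,"dx": -1,"dy": -0.17,"dz": 0,"yaw": 0},
    {"claw": 1,"dx": -1,"dy": -0.17,"dz": 0,"yaw": 0},
    {"claw": 1,"dx": -1,"dy": -0.17,"dz": 0,"yaw": 0},
    {"claw": 1,"dx": -1,"dy": -0.17,"dz": 0,"yaw": 0},
    {"claw": 1,"dx": -1,"dy": -0.17,"dz": 0,"yaw": 0}
  ]
}}

```text
time_s: 26.75
ee_pos: [537.6, 98.0, 262.3]
ee_rot: [179.5, 1.3, 105.1]
force: [0.7, 0.4, -3.7]
gripper_width: 11.7
```

Call:
{"op": "drive_tool", "data": {
  "moves": [
    {"claw": 1,"dx": -1,"dy": -0.17,"dz": 0,"yaw": 0},
    {"claw": 1,"dx": -1,"dy": -0.17,"dz": 0,"yaw": 0},
    {"claw": 1,"dx": -1,"dy": -0.17,"dz": 0,"yaw": 0},
    {"claw": 1,"dx": -1,"dy": -0.17,"dz": 0,"yaw": 0},
    {"claw": 1,"dx": -1,"dy": -0.17,"dz": 0,"yaw": 0}
  ]
}}

```text
time_s: 27.38
ee_pos: [545.7, -8.3, 261.7]
ee_rot: [179.8, 1.2, 105.1]
force: [-0.0, 0.1, -3.4]
gripper_width: 11.4
```

Call:
{"op": "drive_tool", "data": {
  "moves": [
    {"claw": 1,"dx": -1,"dy": -0.17,"dz": 0,"yaw": 0},
    {"claw": 1,"dx": -1,"dy": -0.17,"dz": 0,"yaw": 0},
    {"claw": 1,"dx": -1,"dy": -0.17,"dz": 0,"yaw": 0},
    {"claw": 1,"dx": -1,"dy": -0.17,"dz": 0,"yaw": 0},
    {"claw": 1,"dx": -1,"dy": -0.17,"dz": 0,"yaw": 0}
  ]
}}

```text
time_s: 28.0
ee_pos: [553.7, -114.7, 261.4]
ee_rot: [-179.9, 1.1, 105.0]
force: [0.4, -0.4, -4.0]
gripper_width: 11.9
```

Call:
{"op": "drive_tool", "data": {
  "moves": [
    {"claw": 1,"dx": -1,"dy": -0.17,"dz": 0,"yaw": 0},
    {"claw": 1,"dx": -1,"dy": -0.17,"dz": 0,"yaw": 0},
    {"claw": 1,"dx": -1,"dy": -0.17,"dz": 0,"yaw": 0},
    {"claw": 1,"dx": -1,"dy": -0.17,"dz": 0,"yaw": 0},
    {"claw": 1,"dx": -1,"dy": -0.17,"dz": 0,"yaw": 0}
  ]
}}

```text
time_s: 28.62
ee_pos: [563.8, -222.8, 263.2]
ee_rot: [-179.9, 1.1, 105.0]
force: [0.2, -0.6, -3.6]
gripper_width: 11.7
```

```bash
python3 go.py 579.4 -296.1 260 104.5
```

```text
t 28.62 p [ 563.8 -222.8  263.2] rot [-179.9    1.1  105. ] F [ 0.2 -0.6 -3.6] w 11.7 q6 -37.0
units dx -3.74 dy -0.20 dz 0.24 yaw 0.06 toolz [ 0.004 -0.019 -1.   ]
```

Call:
{"op": "drive_tool", "data": {
  "moves": [
    {"claw": 1,"dx": -1,"dy": -0.06,"dz": 0.2,"yaw": 0.06},
    {"claw": 1,"dx": -1,"dy": -0.06,"dz": 0.4,"yaw": 0},
    {"claw": 1,"dx": -0.9,"dy": -0.06,"dz": 0.4,"yaw": 0},
    {"claw": 1,"dx": -0.4,"dy": 0,"dz": 0.3,"yaw": 0},
    {"claw": 1,"dx": -0.1,"dy": 0,"dz": 0,"yaw": 0}
  ]
}}

```text
time_s: 29.25
ee_pos: [578.4, -295.8, 235.2]
ee_rot: [-179.9, 1.0, 104.4]
force: [0.7, 0.0, -4.8]
gripper_width: 11.4
```

```bash
python3 go.py 579.4 -296.1 260 104.5; python3 - <<'E'
from h import *
f=grab_frame("wrist"); cv2.imwrite("pics/w14.png",f["color"]); import pickle; pickle.dump(f,open("w14.pkl","wb"))
cv2.imwrite("pics/c_w14.png",cv2.resize(f["color"][40:240,160:480],None,fx=2.5,fy=2.5,interpolation=cv2.INTER_CUBIC))
E
```

```text
t 29.25 p [ 578.4 -295.8  235.2] rot [-179.9    1.   104.4] F [ 0.7  0.  -4.8] w 11.4 q6 -41.9
units dx -0.05 dy 0.04 dz -1.24 yaw -0.01 toolz [ 0.002 -0.018 -1.   ]
```

View pics/c_w14.png

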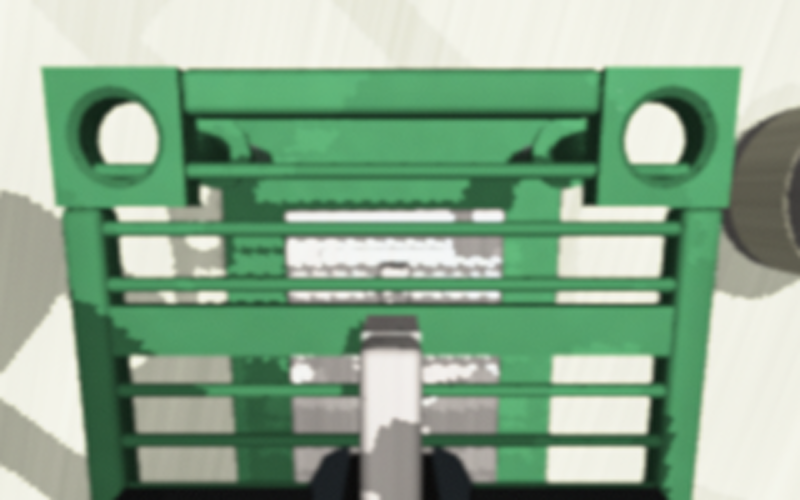

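```bash
python3 - <<'E'
from h import *
import pickle
fr=pickle.load(open("w14.pkl","rb"))
def C(u,v): return (160+(u+.5)/2.5-.5,40+(v+.5)/2.5-.5)
s=telemetry.state(); 
def rep(a,z,off,nm):
    w=cast(fr,[C(*p) for p in a],z)[:,:2]; m=w.mean(0); d=w[1]-w[0]; L=np.linalg.norm(d); d/=L; n=np.array([d[1],-d[0]]); print(nm,z,L.round(1),(m+off*n).round(1),np.degrees(np.arctan2(d[1],d[0])).round(2))
for z in (214,218,222): rep([(112,137),(669,137)],z,85,"holes")
for z in (214,218,222): rep([(42,68),(742,68)],z,100,"outer")
E
```

```text
holes 214 125.9 [ 579.8 -297.3] 14.38
holes 218 123.2 [ 579.9 -297.6] 14.38
holes 222 120.6 [ 580.  -297.8] 14.38
outer 214 154.8 [ 580.2 -297.8] 14.36
outer 218 151.6 [ 580.4 -298.3] 14.36
outer 222 148.3 [ 580.5 -298.8] 14.36
```

Call:
{"op": "drive_tool", "data": {
  "moves": [
    {"claw": 1,"dx": 0.07,"dy": 0,"dz": 0.6,"yaw": 0},
    {"claw": 1,"dx": 0,"dy": 0,"dz": 0.8,"yaw": 0},
    {"claw": 1,"dx": 0,"dy": 0,"dz": 0.6,"yaw": 0},
    {"claw": 1,"dx": 0,"dy": 0,"dz": 0.3,"yaw": 0},
    {"claw": 1,"dx": 0,"dy": 0,"dz": 0,"yaw": 0}
  ]
}}

```text
time_s: 29.92
ee_pos: [578.0, -293.1, 186.2]
ee_rot: [-179.9, 1.0, 104.5]
force: [0.4, 0.5, -4.2]
gripper_width: 11.7
```

```bash
python3 go.py 578.8 -294.8 182 104.5; python3 - <<'E'
from h import *
f=grab_frame("wrist"); cv2.imwrite("pics/w15.png",f["color"]); import pickle; pickle.dump(f,open("w15.pkl","wb"))
cv2.imwrite("pics/c_w15.png",cv2.resize(f["color"][40:240,160:480],None,fx=2.5,fy=2.5,interpolation=cv2.INTER_CUBIC))
f=grab_frame("scene");cv2.imwrite("pics/s15.png",cv2.resize(f["color"][120:240,190:310],None,fx=5,fy=5,interpolation=cv2.INTER_CUBIC))
E
```

```text
t 29.93 p [ 578.  -293.1  186.2] rot [-179.9    1.   104.5] F [ 0.4  0.5 -4.2] w 11.7 q6 -41.7
units dx -0.09 dy 0.02 dz 0.21 yaw 0.00 toolz [ 0.002 -0.017 -1.   ]
```

View pics/c_w15.png

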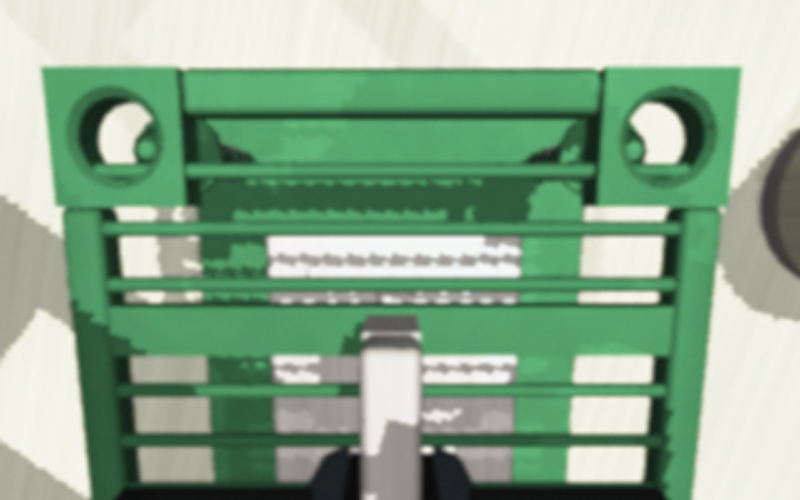

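View pics/s15.png

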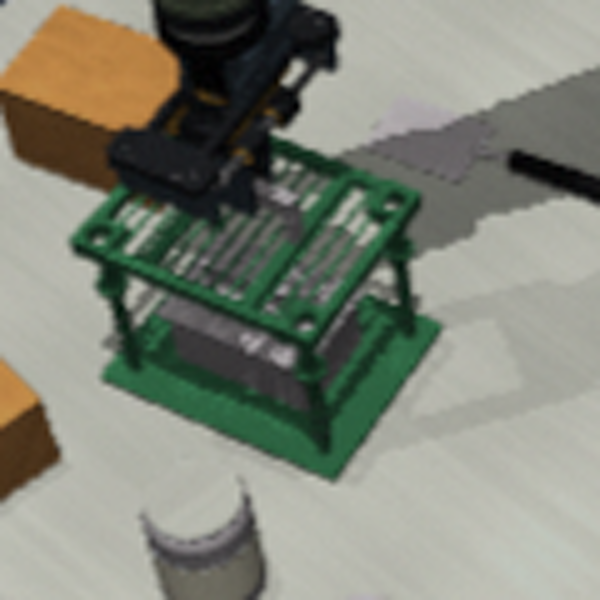

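```bash
cat > fit.py <<'E'
from h import *
import pickle,sys
def fit(pk,holes,tips,tz,zh,hz=85):
    fr=pickle.load(open(pk,"rb"))
    def C(u,v): return (160+(u+.5)/2.5-.5,40+(v+.5)/2.5-.5)
    def rep(a,z,off,nm):
        w=cast(fr,[C(*p) for p in a],z)[:,:2]; m=w.mean(0); d=w[1]-w[0]; L=np.linalg.norm(d); d/=L; n=np.array([d[1],-d[0]]); ang=np.degrees(np.arctan2(d[1],d[0])); print(nm,z,"span",L.round(1),"far mid",m.round(1),"ctr",(m+off*n).round(1),"ang",ang.round(2)); return m,ang
    a,aa=rep(holes,zh,85,"holes"); b,bb=rep(tips,tz,85,"tips"); d=b-a
    t=np.radians(104.5); u=np.array([np.cos(t),np.sin(t)]); v=np.array([np.sin(t),-np.cos(t)])
    print("shift far-mid: dx %.2f dy %.2f (mm)"%(d@u,d@v),"ang diff",bb-aa)
E
python3 - <<'E'
from fit import fit
fit("w15.pkl",[(112,137),(669,137)],[(145,149),(634,149)],142,186.2-19.5)
fit("w15.pkl",[(112,137),(669,137)],[(145,149),(634,149)],142,186.2-18.5)
E
```

```text
holes 166.7 span 124.8 far mid [ 558.3 -212.4] ctr [ 579.6 -294.7] ang 14.51
tips 142 span 124.3 far mid [ 558.3 -213.8] ctr [ 579.6 -296.1] ang 14.52
shift far-mid: dx -1.41 dy -0.33 (mm) ang diff 0.0023249044735909052
holes 167.7 span 124.1 far mid [ 558.3 -212.4] ctr [ 579.6 -294.7] ang 14.51
tips 142 span 124.3 far mid [ 558.3 -213.8] ctr [ 579.6 -296.1] ang 14.52
shift far-mid: dx -1.35 dy -0.33 (mm) ang diff 0.002324904473594458
```

Call:
{"op": "drive_tool", "data": {
  "moves": [
    {"claw": 1,"dx": -0.06,"dy": -0.01,"dz": 0.15,"yaw": 0},
    {"claw": 1,"dx": 0,"dy": 0,"dz": 0.05,"yaw": 0}
  ]
}}

```text
time_s: 30.28
ee_pos: [579.1, -295.1, 184.0]
ee_rot: [180.0, 1.1, 104.5]
force: [0.9, 0.2, -5.2]
gripper_width: 11.5
```

```bash
python3 go.py 578.8 -294.8 182 104.5; python3 - <<'E'
from h import *
f=grab_frame("wrist"); import pickle; pickle.dump(f,open("w16.pkl","wb"))
cv2.imwrite("pics/c_w16.png",cv2.resize(f["color"][40:240,160:480],None,fx=2.5,fy=2.5,interpolation=cv2.INTER_CUBIC)[:300])
E
```

```text
t 30.27 p [ 579.1 -295.1  184. ] rot [180.    1.1 104.5] F [ 0.9  0.2 -5.2] w 11.5 q6 -41.8
units dx 0.02 dy -0.01 dz 0.10 yaw 0.00 toolz [ 0.005 -0.019 -1.   ]
```

View pics/c_w16.png

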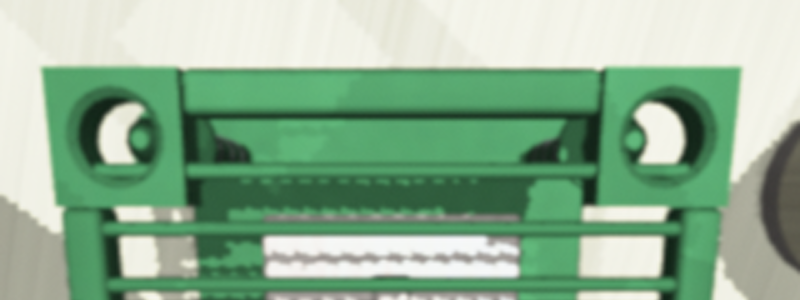

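```bash
python3 - <<'E'
from fit import fit
fit("w16.pkl",[(112,137),(669,137)],[(141,139),(633,139)],142,184-19.3)
E
```

```text
holes 164.7 span 124.5 far mid [ 559.5 -214.4] ctr [ 580.8 -296.7] ang 14.52
tips 142 span 123.3 far mid [ 558.4 -213.9] ctr [ 579.7 -296.1] ang 14.52
shift far-mid: dx 0.83 dy -0.89 (mm) ang diff 2.1160980999468393e-05
```

Call:
{"op": "drive_tool", "data": {
  "moves": [
    {"claw": 1,"dx": 0.04,"dy": -0.05,"dz": 0.3,"yaw": 0},
    {"claw": 1,"dx": 0.01,"dy": 0,"dz": 0.1,"yaw": 0}
  ]
}}

```text
time_s: 30.58
ee_pos: [578.0, -294.6, 175.8]
ee_rot: [179.9, 1.1, 104.5]
force: [-1.6, -0.3, -4.8]
gripper_width: 11.7
```

```bash
python3 go.py 578.0 -294.5 145 104.5; python3 - <<'E'
from h import *
f=grab_frame("wrist"); import pickle; pickle.dump(f,open("w17.pkl","wb"))
cv2.imwrite("pics/c_w17.png",cv2.resize(f["color"][40:240,160:480],None,fx=2.5,fy=2.5,interpolation=cv2.INTER_CUBIC)[:300])
E
```

```text
t 30.57 p [ 578.  -294.6  175.8] rot [179.9   1.1 104.5] F [-1.6 -0.3 -4.8] w 11.7 q6 -41.8
units dx 0.03 dy 0.00 dz 1.54 yaw 0.00 toolz [ 0.006 -0.019 -1.   ]
```

View pics/c_w17.png

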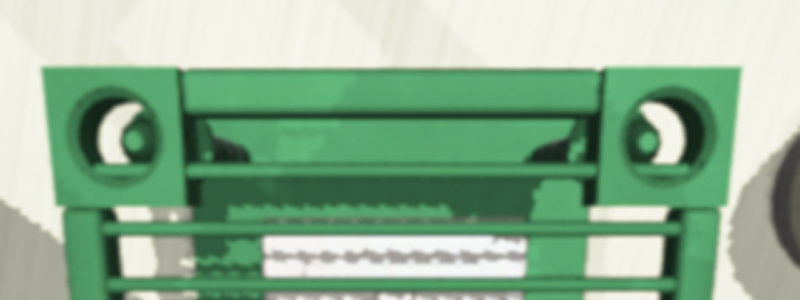

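Call:
{"op": "drive_tool", "data": {
  "moves": [
    {"claw": 1,"dx": 0.02,"dy": 0,"dz": 0.25,"yaw": 0},
    {"claw": 1,"dx": 0.01,"dy": 0,"dz": 0.15,"yaw": 0}
  ]
}}

```text
time_s: 30.88
ee_pos: [578.1, -294.2, 167.4]
ee_rot: [179.9, 1.2, 104.5]
force: [0.6, -0.3, -3.9]
gripper_width: 11.7
```

```bash
python3 go.py 578.0 -294.5 145 104.5; python3 - <<'E'
from h import *
f=grab_frame("wrist"); import pickle; pickle.dump(f,open("w18.pkl","wb"))
cv2.imwrite("pics/c_w18.png",cv2.resize(f["color"][40:240,160:480],None,fx=2.5,fy=2.5,interpolation=cv2.INTER_CUBIC)[:300])
E
```

```text
t 30.88 p [ 578.1 -294.2  167.4] rot [179.9   1.2 104.5] F [ 0.6 -0.3 -3.9] w 11.7 q6 -41.8
units dx 0.01 dy -0.01 dz 1.12 yaw 0.00 toolz [ 0.007 -0.019 -1.   ]
```

View pics/c_w18.png

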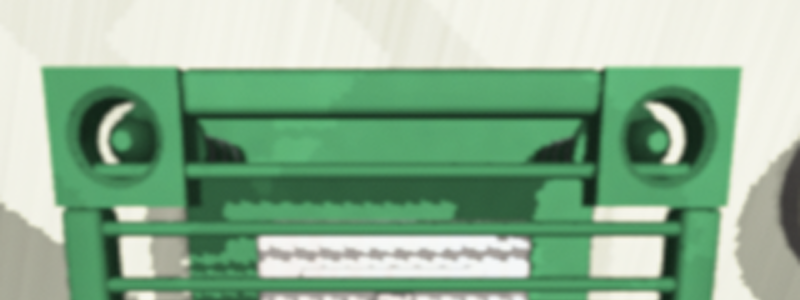

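Tips at (123,139) and (658,139), in the holes (112,137) and (669,137): the posts are entering symmetrically, with no extra force. Continuing down.

Call:
{"op": "drive_tool", "data": {
  "moves": [
    {"claw": 1,"dx": 0.01,"dy": 0,"dz": 0.25,"yaw": 0},
    {"claw": 1,"dx": 0.01,"dy": 0,"dz": 0.2,"yaw": 0}
  ]
}}

```text
time_s: 31.18
ee_pos: [578.1, -294.0, 157.7]
ee_rot: [179.9, 1.2, 104.5]
force: [0.3, 0.6, -4.3]
gripper_width: 11.8
```

```bash
python3 go.py 578.0 -294.5 145 104.5
```

```text
t 31.18 p [ 578.1 -294.   157.7] rot [179.9   1.2 104.5] F [ 0.3  0.6 -4.3] w 11.8 q6 -41.7
units dx -0.01 dy -0.01 dz 0.64 yaw 0.00 toolz [ 0.007 -0.019 -1.   ]
```

Call:
{"op": "drive_tool", "data": {
  "moves": [
    {"claw": 1,"dx": 0,"dy": 0,"dz": 0.22,"yaw": 0},
    {"claw": 1,"dx": 0.0,"dy": 0,"dz": 0.18,"yaw": 0}
  ]
}}

```text
time_s: 31.42
ee_pos: [578.2, -294.1, 149.1]
ee_rot: [179.9, 1.2, 104.5]
force: [0.6, 0.2, -3.5]
gripper_width: 11.7
```

```bash
python3 go.py 578.0 -294.5 145 104.5; python3 - <<'E'
from h import *
f=grab_frame("wrist")
a=cv2.resize(f["color"][40:240,160:480],None,fx=2.5,fy=2.5,interpolation=cv2.INTER_CUBIC)[:300]
f=grab_frame("scene");b=cv2.resize(f["color"][140:215,175:335],None,fx=5,fy=4)
cv2.imwrite("pics/c19.png",np.vstack([a,b[:300]]))
E
```

```text
t 31.43 p [ 578.2 -294.1  149.1] rot [179.9   1.2 104.5] F [ 0.6  0.2 -3.5] w 11.7 q6 -41.7
units dx -0.01 dy -0.01 dz 0.20 yaw 0.00 toolz [ 0.007 -0.019 -1.   ]
```

View pics/c19.png

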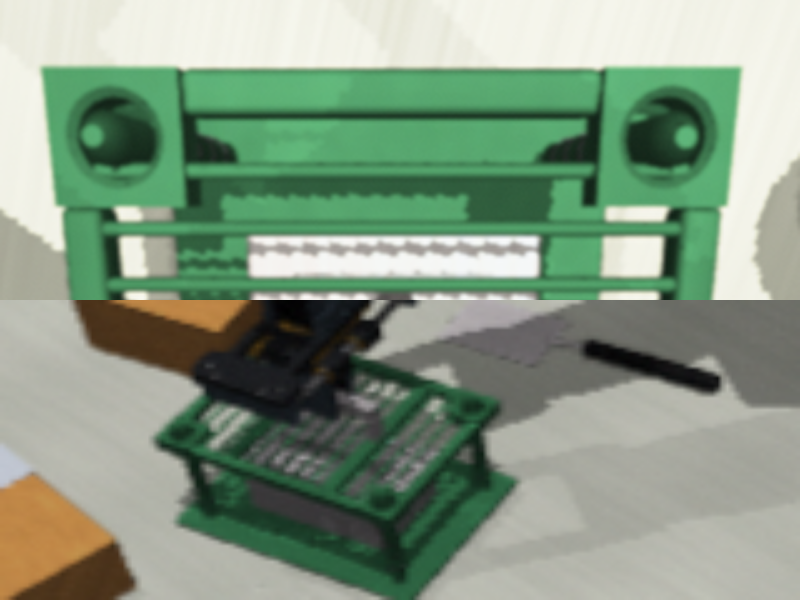

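Call:
{"op": "drive_tool", "data": {
  "moves": [
    {"claw": 1,"dx": 0,"dy": 0,"dz": 0.1,"yaw": 0},
    {"claw": 1,"dx": 0,"dy": 0,"dz": 0.06,"yaw": 0}
  ]
}}

```text
time_s: 31.78
ee_pos: [578.1, -294.2, 145.7]
ee_rot: [179.9, 1.1, 104.5]
force: [0.1, 0.5, -3.6]
gripper_width: 11.7
```

Call:
{"op": "drive_tool", "data": {
  "moves": [
    {"claw": 1,"dx": 0,"dy": 0,"dz": 0.07,"yaw": 0}
  ]
}}

```text
time_s: 31.9
ee_pos: [578.3, -294.4, 145.2]
ee_rot: [179.9, 1.2, 104.5]
force: [-0.8, -1.1, 2.2]
gripper_width: 11.3
```

Call:
{"op": "drive_tool", "data": {
  "moves": [
    {"claw": 1,"dx": 0,"dy": 0,"dz": 0.06,"yaw": 0},
    {"claw": 1,"dx": 0,"dy": 0,"dz": 0.04,"yaw": 0}
  ],
  "grip_force": 6
}}

```text
time_s: 32.15
ee_pos: [578.4, -294.6, 144.8]
ee_rot: [179.8, 1.2, 104.5]
force: [-2.2, 1.5, 2.7]
gripper_width: 12.1
```

```bash
python3 go.py 578.0 -294.5 145 104.5; python3 - <<'E'
from h import *
f=grab_frame("wrist")
a=cv2.resize(f["color"][40:240,160:480],None,fx=2.5,fy=2.5,interpolation=cv2.INTER_CUBIC)[:300]
f=grab_frame("scene");b=cv2.resize(f["color"][140:215,175:335],None,fx=5,fy=4)
cv2.imwrite("pics/c20.png",np.vstack([a,b[:300]]))
E
```

```text
t 32.15 p [ 578.4 -294.6  144.8] rot [179.8   1.2 104.5] F [-2.2  1.5  2.7] w 12.1 q6 -41.7
units dx 0.01 dy -0.02 dz -0.01 yaw 0.00 toolz [ 0.008 -0.02  -1.   ]
```

View pics/c20.png

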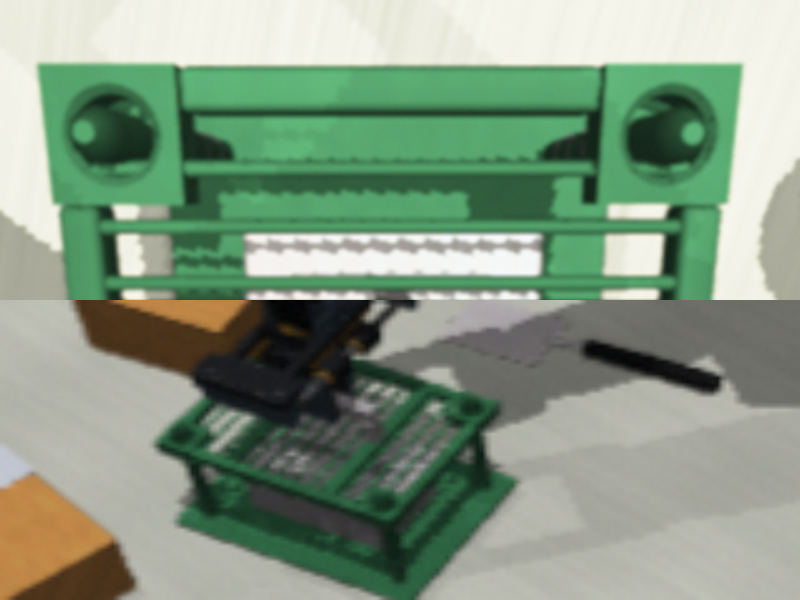

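Call:
{"op": "drive_tool", "data": {
  "moves": [
    {"claw": 0.7,"dx": 0,"dy": 0,"dz": 0,"yaw": 0},
    {"claw": 0.6,"dx": 0,"dy": 0,"dz": 0,"yaw": 0},
    {"claw": 0.4,"dx": 0,"dy": 0,"dz": 0,"yaw": 0},
    {"claw": 0.3,"dx": 0,"dy": 0,"dz": 0,"yaw": 0},
    {"claw": 0.3,"dx": 0,"dy": 0,"dz": 0,"yaw": 0}
  ]
}}

```text
time_s: 32.88
ee_pos: [579.9, -295.2, 144.8]
ee_rot: [179.7, 1.4, 104.5]
force: [0.3, -0.4, -0.0]
gripper_width: 31.7
```

```bash
python3 go.py 578.0 -294.5 145 104.5; python3 - <<'E'
from h import *
f=grab_frame("wrist")
cv2.imwrite("pics/w21.png",f["color"])
E
```

```text
t 32.88 p [ 579.9 -295.2  144.8] rot [179.7   1.4 104.5] F [ 0.3 -0.4 -0. ] w 31.7 q6 -41.7
units dx 0.05 dy -0.08 dz -0.01 yaw 0.00 toolz [ 0.011 -0.022 -1.   ]
```

View pics/w21.png

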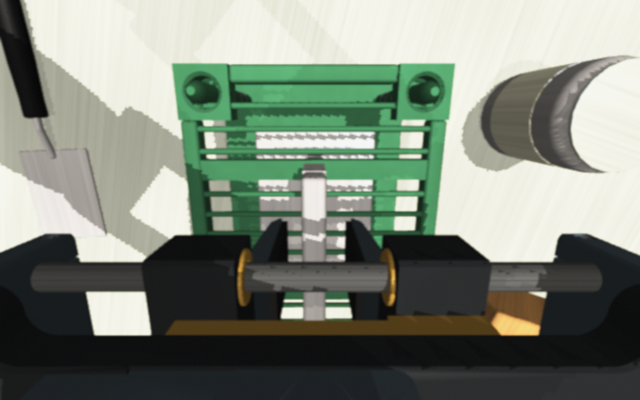

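Fingers are clear of the bar on both sides (bar 303–326, fingers at about 283 and 350). Raising.

Call:
{"op": "drive_tool", "data": {
  "moves": [
    {"claw": 0.3,"dx": 0,"dy": -0.05,"dz": -0.3,"yaw": 0},
    {"claw": 0.3,"dx": 0,"dy": 0,"dz": -0.6,"yaw": 0},
    {"claw": 0.3,"dx": 0,"dy": 0,"dz": -1,"yaw": 0},
    {"claw": 0.3,"dx": 0,"dy": 0,"dz": -1,"yaw": 0},
    {"claw": 0,"dx": 0,"dy": 0,"dz": -1,"yaw": 0}
  ]
}}

```text
time_s: 33.55
ee_pos: [577.6, -293.6, 226.7]
ee_rot: [179.7, 1.3, 104.5]
force: [0.3, -0.4, -0.6]
gripper_width: 39.1
```

Call:
{"op": "drive_tool", "data": {
  "moves": [
    {"claw": -0.5,"dx": -1,"dy": 0,"dz": -1,"yaw": 0},
    {"claw": -1,"dx": -1,"dy": 0,"dz": -1,"yaw": 0},
    {"claw": -1,"dx": -1,"dy": 0,"dz": -1,"yaw": 0},
    {"claw": -1,"dx": -1,"dy": 0,"dz": -1,"yaw": 0},
    {"claw": -1,"dx": -0.8,"dy": 0,"dz": -0.4,"yaw": 0}
  ]
}}

```text
time_s: 34.17
ee_pos: [601.4, -385.9, 328.3]
ee_rot: [179.3, 1.7, 104.6]
force: [-0.6, -0.1, 0.6]
gripper_width: 89.0
```

```bash
python3 go.py 578.0 -294.5 145 104.5; python3 - <<'E'
from h import *
import pickle
f=grab_frame("wrist");pickle.dump(f,open("w22.pkl","wb"))
cv2.imwrite("pics/w22.png",cv2.resize(f["color"][0:210,200:440],None,fx=2.8,fy=2.8,interpolation=cv2.INTER_CUBIC))
f=grab_frame("scene");cv2.imwrite("pics/s22.png",f["color"])
E
```

```text
t 34.17 p [ 601.4 -385.9  328.3] rot [179.3   1.7 104.6] F [-0.6 -0.1  0.6] w 89.0 q6 -48.0
units dx 4.99 dy -0.09 dz 9.02 yaw 0.01 toolz [ 0.019 -0.026 -0.999]
```

View pics/w22.png

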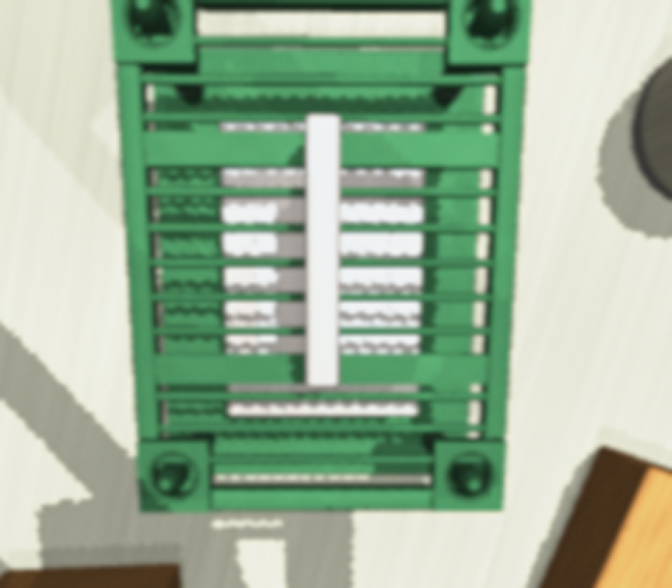

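View pics/s22.png

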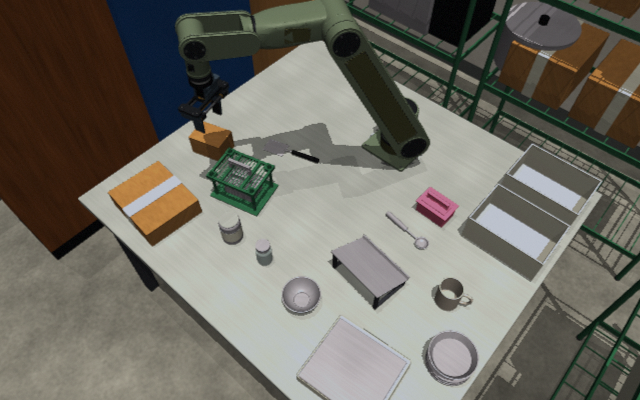

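```bash
python3 - <<'E'
from h import *
import pickle
fr=pickle.load(open("w22.pkl","rb"))
C=lambda u,v:(200+(u+.5)/2.8-.5,(v+.5)/2.8-.5)
w=cast(fr,[C(153,15),C(492,15),C(470,475),C(173,475)],126)[:,:2]; L=np.linalg.norm(w-np.roll(w,-1,axis=0),axis=1)
print(w.round(1).tolist(),"centre",w.mean(0).round(1),"sides",L.round(1)); d=w[1]+w[2]-w[0]-w[3]; print(np.degrees(np.arctan2(d[1],d[0])))
a=cv2.imread("pics/scene0.png").astype(int); b=fr
s=grab_frame("scene")["color"].astype(int)
print([ (n,np.abs(a[y-8:y+8,x-8:x+8]-s[y-8:y+8,x-8:x+8]).mean().round(1)) for n,x,y in [("can",231,230),("jar",264,252),("bowl",300,296),("mug",449,294),("carton",155,203),("spoon",405,229)]])
st=telemetry.state(); print(st["time_s"],st["force"].round(1))
E
```

```text
[[499.1, -228.8], [618.8, -197.1], [661.2, -361.7], [541.1, -392.8]] centre [ 580.1 -295.1] sides [123.8 170.  124.1 169.3]
14.657398103128628
[('can', np.float64(1.7)), ('jar', np.float64(1.8)), ('bowl', np.float64(2.2)), ('mug', np.float64(1.8)), ('carton', np.float64(2.0)), ('spoon', np.float64(2.1))]
34.325 [-0.8  0.5 -0.3]
```

Hole spacing at z = 126 mm is 123.8/124.1 by 170.0/169.3 mm (nominal 124 x 170). So the tier is level at the right height, centred on the stand to about 1 mm and 0.2°.

```bash
python3 -c "
from workcell import job
print(job.job_done())"
```

```text
the job is handed in; nothing more can be done
None
```

The job is handed in at about 34 s. The grey lidded pan is on the stand's base plate, and the wire tier is over all four posts, resting on the collars above it. I left the pink look-alike alone.

- **Pan:** I carried it by its handle, lowered it until it just touched (a few newtons) and let go. It measured about 2 mm off the stand's centre and 0.3° off its long side.
- **Tier:** I gripped it by its handle on the rack and it swung level as it lifted. I lined it up by watching the post tips through the holes, seated it with about 6 N and let go. After release it measured about 1 mm off centre and 0.2° off in turn. The spacing between its holes matched nominal within 1 mm at the collar height, so it reads as level.
- **Bystanders:** Before and after pictures of the can, jar, bowl, mug, carton and spoon were unchanged. The spatula got no such check; I only saw part of it in the final picture, with the arm's shadow around it.
- **Checks that disagreed:** The first overhead estimate put the stand 5–7 mm from where the wrist camera did, so I used the wrist camera, which agreed with itself across views. The tool leaned 1–2° from vertical during the work, which the seating took up. In the grip, the pan's lid measured 86.7 mm across instead of 90, most likely a depth error, so I set the pan down by touch rather than by height.

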